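Load the ink bottle mixer

TASK

Get the ink mixer running for the next class: set the bottle carrier on the mixer's flatted shaft, turned so that its D-shaped bore matches, and push it fully home; then take every small ink bottle off the turntable and stand each upright in a cup of its own in the carrier, without tipping any of them over. Then fit the hold-down plate over them on the same shaft, its bore matched as well, until it rests flat on the carrier's column, and last push the switch lever right over to on. Leave the jar on the turntable and everything else on the table where it is.

Things in the scene. Friction and masses are not known exactly. Their poses are not given: they have to be found in the camera images.
- mixer: bottle mixer, fixed: white box about 235 x 156 mm, its top face 54 mm above the table. Its upright steel shaft is round, 12 mm across, with one flat 3 mm from the axis all along it (9 mm from flat to far side). Origin on the table under the shaft's axis; x points from the control end with the switch (robot's side) to the shaft, y to its left, z up
- shaft_seat (a point): on the mixer's shaft axis at the top of its round flange (36 mm across), where the carrier's underside sits, 63 mm above the table. z up the shaft, x square out through the shaft's flat. Mixer off, the shaft stands at any angle; its gearbox holds it against about 0.3 Nm, so it stays where left but can be turned by hand
- plate_seat (a point): the point on the same shaft, 86 mm above shaft_seat and 22 mm below the shaft's free upper end (whose last 5 mm are chamfered), where the underside of the hold-down plate lies once the plate rests on the top of the seated carrier's column; axes as shaft_seat
- carrier: bottle carrier, 300 g: round base 132 mm across, 5 mm thick, with a D-shaped bore (13.5 mm across, flat 3.75 mm from axis), four cups, and a central hollow square column 24 x 24 mm (17 mm square inside) up to 86 mm: the grip. Origin: centre of underside, z up, x square out through the bore's flat, towards a black dot on the base's rim; column faces look along x and y
- pocket0 (a point): centre of the floor of cup 1 of 4 of the carrier (cup 33 mm across inside, wall 1.5 mm, rim 23 mm above this floor), 46 mm from the carrier's axis and 5 mm above its underside, at 45 degrees from the carrier's x axis
- pocket1 (a point): centre of the floor of cup 2 of 4 of the carrier (cup 33 mm across inside, wall 1.5 mm, rim 23 mm above this floor), 46 mm from the carrier's axis and 5 mm above its underside, at 135 degrees from the carrier's x axis
- pocket2 (a point): centre of the floor of cup 3 of 4 of the carrier (cup 33 mm across inside, wall 1.5 mm, rim 23 mm above this floor), 46 mm from the carrier's axis and 5 mm above its underside, at 225 degrees from the carrier's x axis
- pocket3 (a point): centre of the floor of cup 4 of 4 of the carrier (cup 33 mm across inside, wall 1.5 mm, rim 23 mm above this floor), 46 mm from the carrier's axis and 5 mm above its underside, at 315 degrees from the carrier's x axis
- plate: hold-down plate, 200 g, lies grip up: disc 124 mm across, 6 mm thick, with the same D-shaped bore (13.5 mm across, flat 3.75 mm from axis), and around it a hollow square grip 24 x 24 mm (17 mm square inside) up to 38 mm above the underside. Origin: centre of underside, z up, x square out through the bore's flat, towards a black dot near the rim; grip faces look along x and y
- turntable: wooden turntable, fixed foot with a round disc 210 mm across that turns freely and passively on it at the slightest push (no drive, no brake); the disc's top is 28 mm above the table. Origin on the table under its centre
- bottle0: a small dark ink bottle, one of two to four alike (None if absent): cylinder 26 mm across up to 56 mm, then a narrower shoulder and a white cap 17 mm across, 78 mm high in all, about 35 g; starts upright on the turntable, about 72 mm from its centre; origin at the centre of its underside, z up its axis
- bottle1: a small dark ink bottle, one of two to four alike (None if absent): cylinder 26 mm across up to 56 mm, then a narrower shoulder and a white cap 17 mm across, 78 mm high in all, about 35 g; starts upright on the turntable, about 72 mm from its centre; origin at the centre of its underside, z up its axis
- bottle2: a small dark ink bottle, one of two to four alike (None if absent): cylinder 26 mm across up to 56 mm, then a narrower shoulder and a white cap 17 mm across, 78 mm high in all, about 35 g; starts upright on the turntable, about 72 mm from its centre; origin at the centre of its underside, z up its axis
- bottle3: a small dark ink bottle, one of two to four alike (None if absent): cylinder 26 mm across up to 56 mm, then a narrower shoulder and a white cap 17 mm across, 78 mm high in all, about 35 g; starts upright on the turntable, about 72 mm from its centre; origin at the centre of its underside, z up its axis
- switch (a joint): toggle lever of the switch on top of the mixer's control end: 0 = off (the start, leaning to the mixer's +y side), 0.9 rad = on (leaning to its -y side). It moves with about 1 N at its tip and stays where it is left
- switch_tip (a point): centre of the 16 mm black ball at the end of that lever; the lever is 50 mm long, on a pivot 58 mm above the table and 105 mm from the shaft's axis; the axle lies along the mixer's x axis
- jar: screw-top jar, 50 mm across and 38 mm high, standing at the centre of the turntable; not part of the job; origin under its centre
- big_bottle: a larger ink bottle of the same look standing on the table, 36 mm across and 105 mm high; not part of the job; origin under its centre
- coffee_cup: paper cup with a white lid, 78 mm across, 90 mm high; not part of the job; origin under its centre
- tumbler: clear plastic tumbler, 74 mm across, 100 mm high; not part of the job; origin under its centre
- tattoo_pen: pen-shaped tattoo machine lying on the table, 130 mm long, 33 mm thick, along its own x from the needle end at its origin; not part of the job

How it is judged:
By the outcome, as a careful person would: the job done as asked, in the order asked, and still so for the second after the job is handed in, with the robot touching nothing.
Of bottle0, bottle1, bottle2, bottle3 only 2 to 4 are there at a start; the rules pass over those that are not, and their reading is None.
At some moment in a run one of carrier, plate may be knocked a few centimetres aside while the robot is not near it.
It also fails if it takes over 210 s, if anything falls off the work surface, if the arm or the gripper's body presses on something with over 40 N, if the wrist force passes 120 N, or if a joint passes its speed limit or range.

ROBOT

A 7-joint arm with a two-finger parallel gripper is mounted at the origin on the work surface. World frame = base frame: x ahead of the robot, y to its left, z up, the work surface at z = 0. Lengths are in m, angles in degrees, forces in N, time in s.
With the tool pointing down it reaches from about 0.425 to 0.875 m from the base axis. Payload 4.7 kg.
Tool frame: the origin (TCP) lies on the centre line of the jaws, within the pads' length; the fingertips stand tcp_to_tips ahead of it and the grasp point (between the pads) lies 2 mm behind it (tcp_to_tips is the distance from the TCP to the fingertips, in m); z points along the fingers, y is the line along which they close (so a half turn about z gives the same grasp; the last joint's range is limited). The gripper opens to 85 mm and grips with 20 to 120 N. Pads are 22 mm wide; open, the fingers measure 114 mm over their backs; the gripper's body (76 mm by 85 mm) begins 54 mm behind the grasp point. The pads swing forward as they close: fully open they stand 13 mm farther back than shut.
Start: joints at [-62.733, 18.392, -4.016, 83.108, 1.295, 78.541, -3.26], TCP at [0.29, 0.582, 0.248] pointing down, gripper open.
Joint ranges: [-163.93, 163.93], [-17.29, 119.83], [-79.2, 71.16], [3.27, 140.29], [-89.18, 269.18], [5.43, 117.66], [-154.24, 154.24]. Speed limits (degrees/s): [147.25, 147.25, 180, 180, 180, 180, 180].

INTERFACE

Orientations are given as [roll, pitch, yaw] about the fixed x, y, z axes, in that order (R = Rz(yaw) Ry(pitch) Rx(roll)).
In Python, from bench import observe, get_image, close_job, look_for, cut_out, tcp_to_tips gives the robot as it stands.
- The arm moves only by the tool arm_command, never from a script. Its argument "increments" is a list of rows, each an object with "translation": the shift along the tool's x, y, z in cm, a list of three; "dr": the turn, a rotation vector about the tool's x, y, z in degrees, a list of three; "gripper": the finger opening in cm, from 0 to 8.54. A call has 1 to 8 rows; each row shifts and turns the commanded pose from where the row before left it, along the tool's axes as they then stand; what a row does not reach is not made up. A row lasts 1/12 s, in which the tool goes at most 41.7 mm and 7.16 degrees, less where a joint would pass 70% of its speed; a pose out of reach is approached as far as the arm can. A call with a gripper value outside its range is refused whole. The fingers move at their own pace and stop on an object; "squeeze" is the grip in N (left out, the last holds). Time passes only in rows, so rows that do not move let the fingers close. It gives the time, the measured TCP pose, the force, the opening and the grip force at its end, in the units of the state.
- observe(): the state, without advancing time (a new reading comes with each control period).
- get_image(name): name is "scene" or "top" or "wrist"; returns a dict with "pixels" (384x512x3 uint8, red, green, blue), "fx", "fy", "cx", "cy" (pixels), "R" (3x3) and "t" (3): a world point X has camera coordinates R X + t; the wrist camera has in their place "T_tool_cam" (4x4, takes a point from camera to tool coordinates, whose origin is the TCP and whose axes are the flange's). Camera axes: x right, y down, z forward; pixel columns grow to the right and rows downward; lengths in m; the calibration is good to about 2 mm. A picture is of the moment at which its call begins: read the wrist's pose just before it. There is no depth.
- close_job(): hands the job in; it is judged then, once.
Trained networks look in a picture, given as the dict that the camera call returned (one of the last four; its "shot" number tells which), for a name from the list of things; names that differ only in an ending like _2 or _b are one class to them, and where a whole thing is asked for, a point or a joint stands for the part that bears it (a point fixed in the world has none). Each returns a list of dicts, best first, with "score" (0 to 1); they miss things now and then, are a little off and sometimes report something else, mostly with a low value. They report only what shows in the picture. A call takes as long as a camera call.
- look_for(picture, label): "bbox" ([left, top, width, height] in pixels, round what is visible of it).
- cut_out(picture, label): "region" (384x512 bool, what is visible of it) and "bbox" ([left, top, width, height] in pixels, round what is visible of it).
The state is a dict: "t": time; "qpos": joint angles; "qd": joint speeds; "tau": joint torques, N m; "ee_pos": TCP position; "tcp_rot": TCP orientation; "wrist_force": force on the tool from outside, world axes, zero at the start; "wrist_torque": the same for the moment, N m; "gripper_width": finger opening in m; "gripper_force": force on a finger pad.
Only numpy, scipy, OpenCV 4.12 (cv2) and the standard library are available. Lean on these libraries where they do the work, as an engineer would, in place of code of your own. Each camera call takes 0.05 s, during which the arm holds its last target. There are 200 camera calls.

## Working session

There is one attempt and no reset: what is moved stays moved. The work goes in short steps, Python scripts to look and compute and a tool call to move; the robot and the scene stay as the last step left them, time stands still between calls to the robot, and variables do not carry over. Pictures are saved under pics/ and viewed, at most 14 in all, crops included, and the job is handed in when it is done.

Besides the shell and the picture viewer there is one more tool, called after ">>>" as name([rows], argument=value, ...), one row to a line, values as JSON. arm_command: Moves the arm, as the interface text tells. Its arguments: {"type":"object","properties":{"increments":{"type":"array","items":{"type":"object","properties":{"translation":{"type":"array","items":{"type":"number"}},"dr":{"type":"array","items":{"type":"number"}},"gripper":{"type":"number"}}}},"squeeze":{"type":"number"}},"required":["increments"]}

```bash
ls; mkdir -p pics
python3 - <<'E'
from bench import *
import cv2,numpy as np
print(observe(), tcp_to_tips)
for n in ["scene","top"]:
    p=get_image(n); cv2.imwrite(f"pics/{n}0.png",cv2.cvtColor(p["pixels"],cv2.COLOR_RGB2BGR))
    print(n,p["fx"],p["fy"],p["cx"],p["cy"],np.round(p["R"],4).tolist(),np.round(p["t"],4).tolist())
    for l in ["mixer","carrier","plate","turntable","bottle0","jar","switch","big_bottle","coffee_cup","tumbler","tattoo_pen"]:
        print(l,[(round(float(d["score"]),2),[int(v) for v in d["bbox"]]) for d in look_for(p,l)][:5])
print(get_image("wrist")["T_tool_cam"])
E
```

```text
pics
{'t': 0.0, 'qpos': array([-62.7323063 ,  18.43926839,  -4.01699961,  83.175911  ,
         1.29569297,  78.53974873,  -3.26203932]), 'qd': array([-0.0252122 ,  0.09097442, -0.12333022,  0.14201196,  0.03385601,
        0.01386982,  0.06689922]), 'tau': array([ 7.27110250e-05, -4.93584609e+01, -3.82344062e-01, -3.14340377e+01,
        1.29794225e-02,  1.14132202e-02, -4.87694450e-06]), 'ee_pos': array([0.28942746, 0.58144019, 0.24721246]), 'tcp_rot': array([-1.79890361e+02,  5.97146138e-03,  1.53541576e+02]), 'wrist_force': array([-0.16254161,  0.26585753,  0.42386304]), 'wrist_torque': array([-0.00221593,  0.01941533,  0.0183548 ]), 'gripper_force': 0.0, 'gripper_width': 0.08533944957627067} 0.017
scene 456.3711405067611 456.3711405067611 263.4322311017337 193.00861869430906 [[-0.7236, 0.6901, 0.013], [0.4295, 0.4648, -0.7743], [-0.5404, -0.5547, -0.6327]] [0.4385, -0.1408, 1.8384]
mixer [(0.6, [242, 182, 78, 64])]
carrier [(0.56, [208, 177, 37, 34])]
plate [(0.69, [273, 185, 8, 33]), (0.6, [206, 151, 29, 23]), (0.37, [259, 141, 6, 18])]
turntable [(0.58, [317, 244, 73, 53]), (0
[... 803 characters left out ...]
 [(0.89, [113, 181, 66, 64])]
bottle0 [(0.68, [136, 184, 12, 10]), (0.48, [164, 200, 6, 10]), (0.46, [145, 223, 10, 12])]
jar [(0.74, [137, 203, 18, 15])]
switch [(0.51, [252, 129, 26, 32])]
big_bottle [(0.68, [304, 247, 13, 13]), (0.43, [288, 178, 40, 36])]
coffee_cup [(0.96, [192, 127, 23, 26])]
tumbler [(0.79, [253, 131, 24, 30]), (0.39, [287, 178, 36, 38])]
tattoo_pen [(0.82, [338, 272, 24, 30]), (0.52, [190, 128, 25, 25])]
[[-5.30675578e-04 -9.59900798e-01 -2.80339394e-01  7.11440604e-02]
 [ 9.99999847e-01 -5.53412200e-04  1.94519739e-06  1.87984635e-04]
 [-1.57010437e-04 -2.80339350e-01  9.59900945e-01 -1.25660907e-01]
 [ 0.00000000e+00  0.00000000e+00  0.00000000e+00  1.00000000e+00]]
```

```bash
cat > h.py <<'E'
from bench import *
import cv2,numpy as np
from scipy.spatial.transform import Rotation as Ro
def pose():
    s=observe(); return Ro.from_euler("xyz",s["tcp_rot"],degrees=True).as_matrix(),np.array(s["ee_pos"])
def cam(n):
    """picture with world->camera R,t filled in"""
    if n=="wrist":
        R,x=pose(); p=get_image(n); T=np.eye(4);T[:3,:3]=R;T[:3,3]=x
        M=np.linalg.inv(T@p["T_tool_cam"]); p["R"],p["t"]=M[:3,:3],M[:3,3]
    else: p=get_image(n)
    return p
def pix(p,X):
    c=np.atleast_2d(X)@np.array(p["R"]).T+p["t"]
    return np.c_[p["fx"]*c[:,0]/c[:,2]+p["cx"],p["fy"]*c[:,1]/c[:,2]+p["cy"]]
def world(p,uv,z):
    uv=np.atleast_2d(uv).astype(float)
    d=np.c_[(uv[:,0]-p["cx"])/p["fx"],(uv[:,1]-p["cy"])/p["fy"],np.ones(len(uv))]@np.array(p["R"])
    o=-np.array(p["R"]).T@p["t"]
    return o+d*((z-o[2])/d[:,2])[:,None]
def save(p,n,box=None,k=1,inter=cv2.INTER_CUBIC):
    im=cv2.cvtColor(p["pixels"],cv2.COLOR_RGB2BGR)
    if box: l,t,w,h=box; im=im[t:t+h,l:l+w]
    cv2.imwrite("pics/"+n+".png",cv2.resize(im,None,fx=k,fy=k,interpolation=inter))
def go(target,yaw=None,pitchroll=None):
    """tool-frame translation (cm) and turn (deg) to a world target"""
    R,x=pose(); R2=R if yaw is None else Ro.from_euler("xyz",[180,0,yaw],degrees=True).as_matrix()
    print("trans cm (tool axes now)",np.round(R.T@(np.array(target)-x)*100,2),"dr",np.round(Ro.from_matrix(R.T@R2).as_rotvec(degrees=True),1))
E
python3 - <<'E'
from h import *
p=cam("top"); save(p,"top1",(100,110,310,210),2.5)
for n,uv,z in [("carrier",(306,195),.0),("plate",(373.5,237),0),("turntable",(146,213),.028),("mixer",(246,213),.054),("cup",(203.5,140),.09),("tumb",(265,146),.1),("big",(310.5,253.5),.1),("pen",(350,287),.02)]: print(n,world(p,uv,z).round(3))
E
```

```text
carrier [[ 0.602 -0.191  0.   ]]
plate [[ 0.462 -0.409  0.   ]]
turntable [[0.539 0.332 0.028]]
mixer [[0.534 0.007 0.054]]
cup [[0.765 0.143 0.09 ]]
tumb [[ 0.742 -0.054  0.1  ]]
big [[ 0.404 -0.19   0.1  ]]
pen [[ 0.303 -0.321  0.02 ]]
```

View pics/top1.png

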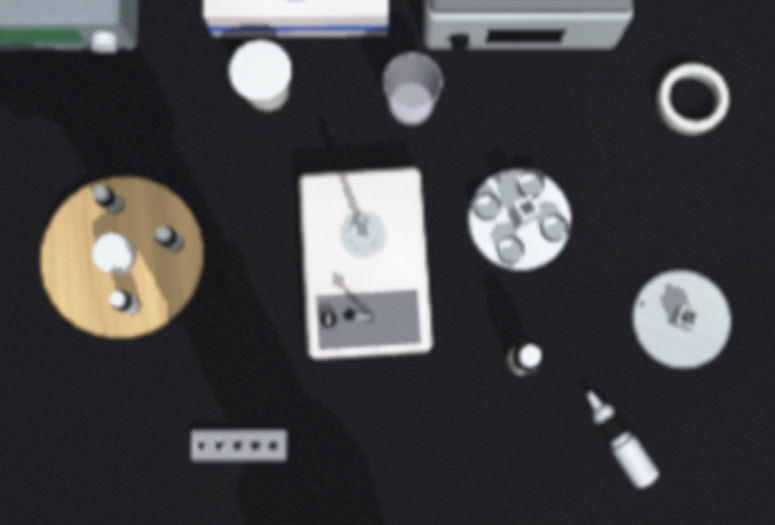

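Run:
```python
from h import *
go([.565,-.03,.27],90)
```

```text
trans cm (tool axes now) [-51.91 -42.52  -2.17] dr [ 0.   0.  63.5]
```

>>> arm_command([
  {"translation":[-2.9,-2.36,-0.1],"dr":[0,0,0],"gripper":8.5},
  {"translation":[-2.9,-2.36,-0.1],"dr":[0,0,0],"gripper":8.5},
  {"translation":[-2.9,-2.36,-0.1],"dr":[0,0,0],"gripper":8.5},
  {"translation":[-2.9,-2.36,-0.1],"dr":[0,0,0],"gripper":8.5},
  {"translation":[-2.9,-2.36,-0.1],"dr":[0,0,0],"gripper":8.5},
  {"translation":[-2.9,-2.36,-0.1],"dr":[0,0,0],"gripper":8.5},
  {"translation":[-2.9,-2.36,-0.1],"dr":[0,0,0],"gripper":8.5},
  {"translation":[-2.9,-2.36,-0.1],"dr":[0,0,0],"gripper":8.5},
])

```text
t: 1.97
ee_pos: [0.4137, 0.3078, 0.2567]
tcp_rot: [180.0, 0.0, 153.5]
wrist_force: [0.3, 0.2, 0.1]
gripper_width: 0.0853
gripper_force: 0.0
```

>>> arm_command([
  {"translation":[-2.9,-2.36,-0.1],"dr":[0,0,0],"gripper":8.5},
  {"translation":[-2.9,-2.36,-0.1],"dr":[0,0,0],"gripper":8.5},
  {"translation":[-2.9,-2.36,-0.1],"dr":[0,0,0],"gripper":8.5},
  {"translation":[-2.9,-2.36,-0.1],"dr":[0,0,0],"gripper":8.5},
  {"translation":[-2.9,-2.36,-0.1],"dr":[0,0,0],"gripper":8.5},
  {"translation":[-2.9,-2.36,-0.1],"dr":[0,0,0],"gripper":8.5},
  {"translation":[-2.9,-2.36,-0.1],"dr":[0,0,0],"gripper":8.5},
  {"translation":[-2.9,-2.36,-0.1],"dr":[0,0,0],"gripper":8.5},
])

```text
t: 2.63
ee_pos: [0.5373, 0.0354, 0.2648]
tcp_rot: [179.9, 0.0, 153.5]
wrist_force: [0.1, -0.1, 0.1]
gripper_width: 0.0848
gripper_force: 0.0
```

>>> arm_command([
  {"translation":[-2.9,-2.36,-0.1],"dr":[0,0,0],"gripper":8.5},
  {"translation":[-2.6,-2.36,-0.1],"dr":[0,0,0],"gripper":8.5},
  {"translation":[0,0,0],"dr":[0,0,7],"gripper":8.5},
  {"translation":[0,0,0],"dr":[0,0,7],"gripper":8.5},
  {"translation":[0,0,0],"dr":[0,0,7],"gripper":8.5},
  {"translation":[0,0,0],"dr":[0,0,7],"gripper":8.5},
  {"translation":[0,0,0],"dr":[0,0,7],"gripper":8.5},
  {"translation":[0,0,0],"dr":[0,0,7],"gripper":8.5},
])

```text
t: 3.3
ee_pos: [0.565, -0.0296, 0.2665]
tcp_rot: [180.0, -0.0, 111.2]
wrist_force: [0.0, -0.3, 0.2]
gripper_width: 0.085
gripper_force: 0.0
```

>>> arm_command([
  {"translation":[0,0,0],"dr":[0,0,7],"gripper":8.5},
  {"translation":[0,0,0],"dr":[0,0,7],"gripper":8.5},
  {"translation":[0,0,0],"dr":[0,0,7],"gripper":8.5},
  {"translation":[0,0,0],"dr":[0,0,0.5],"gripper":8.5},
  {"translation":[0,0,0],"dr":[0,0,0],"gripper":8.5},
])

```text
t: 3.72
ee_pos: [0.565, -0.0295, 0.2664]
tcp_rot: [180.0, -0.0, 90.2]
wrist_force: [1.0, 0.8, -0.0]
gripper_width: 0.0847
gripper_force: 0.0
```

Run:
```python
from h import *
print(observe()["ee_pos"],observe()["tcp_rot"],observe()["qpos"])
p=cam("wrist"); save(p,"w1",k=1.5); print(p["fx"],p["cx"],p["cy"])
```

```text
[ 0.56501589 -0.02954373  0.26640771] [ 1.79987942e+02 -7.21592457e-03  9.02099299e+01] [-27.50224573   7.91531899  30.84923662  94.94647031  -4.14395783
  78.26496963   4.15941691]
278.10264332576924 252.58335878573348 186.85506035742873
```

View pics/w1.png

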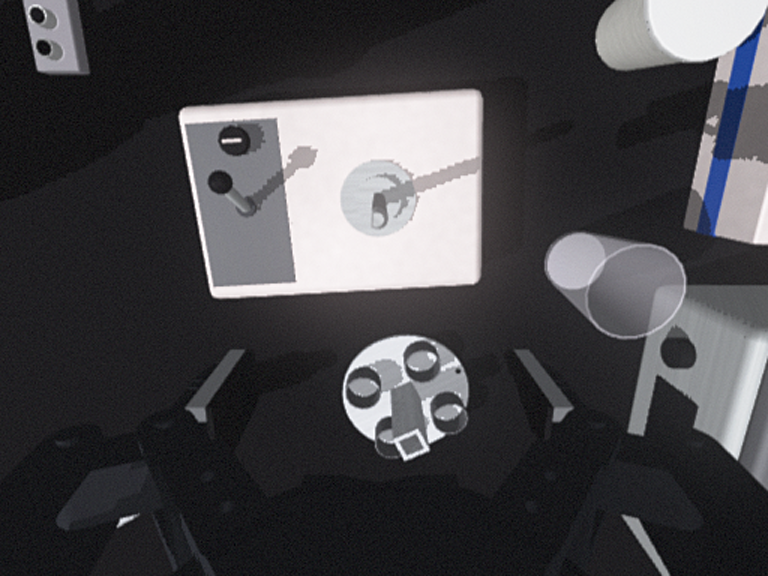

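Run:
```python
from h import *
p=cam("wrist")
im=cv2.cvtColor(p["pixels"],cv2.COLOR_RGB2BGR)
a=cv2.resize(im[100:165,222:287],None,fx=6,fy=6,interpolation=cv2.INTER_NEAREST)
b=cv2.resize(im[215:312,222:319],(390,390),interpolation=cv2.INTER_CUBIC)
cv2.imwrite("pics/w2.png",np.hstack([a,b]))
C=np.array([(180,108),(482,89),(481,285),(213,298)])/1.5
W=world(p,C,.054);print(W.round(4).tolist()); print(np.linalg.norm(np.diff(W,axis=0),axis=1))
print("flange",world(p,np.array([380,198])/1.5,.063), "dot",world(p,np.array([458,371])/1.5,.005),"coltop",world(p,np.array([411,444])/1.5,.086))
g=cv2.cvtColor(p["pixels"],cv2.COLOR_RGB2GRAY)
c=[(395,444),(416,429),(430,445),(408,461)]
q=cv2.cornerSubPix(g,np.array(c,np.float32).reshape(-1,1,2)/1.5,(3,3),(-1,-1),(3,30,.01)).reshape(-1,2)
w=world(p,q,.086);print(q,w.round(4).tolist(),w.mean(0))
```

```text
[[0.415, 0.0779, 0.054], [0.6415, 0.0918, 0.054], [0.6518, -0.0607, 0.054], [0.4235, -0.0731, 0.054]]
[0.22699511 0.15284457 0.22858252]
flange [[0.56590788 0.01239728 0.063     ]] dot [[ 0.64733892 -0.1683879   0.005     ]] coltop [[ 0.59348026 -0.19461141  0.086     ]]
[[262.16794 294.52588]
 [277.85147 285.30527]
 [284.2854  295.99933]
 [269.2998  306.84836]] [[0.5781, -0.1924, 0.086], [0.598, -0.1785, 0.086], [0.6068, -0.1946, 0.086], [0.5877, -0.2114, 0.086]] [ 0.59266625 -0.19421676  0.086     ]
```

View pics/w2.png

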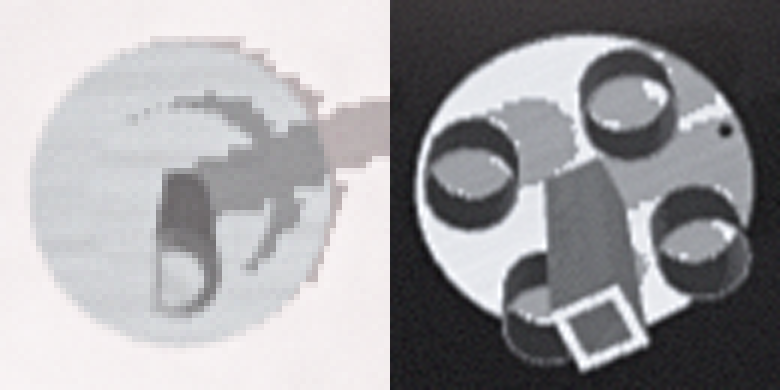

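>>> arm_command([
  {"translation":[-3.3,0.55,0],"dr":[0,0,7],"gripper":8.5},
  {"translation":[-3.3,0.55,0],"dr":[0,0,0],"gripper":8.5},
  {"translation":[-3.3,0.55,0],"dr":[0,0,0],"gripper":8.5},
  {"translation":[-3.3,0.55,0],"dr":[0,0,0],"gripper":8.5},
  {"translation":[-3.3,0.55,0],"dr":[0,0,0],"gripper":8.5},
  {"translation":[0,0,1.1],"dr":[0,0,7],"gripper":8.5},
  {"translation":[0,0,1.1],"dr":[0,0,7],"gripper":8.5},
  {"translation":[0,0,1.1],"dr":[0,0,7],"gripper":8.5},
])

```text
t: 4.48
ee_pos: [0.5763, -0.1975, 0.2331]
tcp_rot: [180.0, -0.0, 61.7]
wrist_force: [-0.2, 1.0, -1.2]
gripper_width: 0.0848
gripper_force: 0.0
```

>>> arm_command([
  {"translation":[0,0,1.1],"dr":[0,0,7],"gripper":8.5},
  {"translation":[0,0,1.1],"dr":[0,0,7],"gripper":8.5},
  {"translation":[0,0,1.1],"dr":[0,0,7],"gripper":8.5},
  {"translation":[0,0,0],"dr":[0,0,7],"gripper":8.5},
  {"translation":[0,0,0],"dr":[0,0,7],"gripper":8.5},
  {"translation":[0,0,0],"dr":[0,0,0],"gripper":8.5},
  {"translation":[0,0,0],"dr":[0,0,0],"gripper":8.5},
])

```text
t: 5.07
ee_pos: [0.5765, -0.1962, 0.2003]
tcp_rot: [180.0, 0.0, 27.3]
wrist_force: [-0.3, 0.6, 0.1]
gripper_width: 0.0852
gripper_force: 0.0
```

Run:
```python
from h import *
print(observe()["ee_pos"],observe()["tcp_rot"],observe()["qpos"])
p=cam("wrist")
im=cv2.cvtColor(p["pixels"],cv2.COLOR_RGB2BGR)
cv2.imwrite("pics/w3.png",cv2.resize(im,None,fx=1.5,fy=1.5))
np.savez("w3.npz",g=cv2.cvtColor(im,cv2.COLOR_BGR2GRAY),**{k:np.array(p[k]) for k in ["fx","fy","cx","cy","R","t"]})
```

```text
[ 0.57648397 -0.19620017  0.20031036] [1.79995481e+02 2.23483023e-03 2.73201855e+01] [-20.72548956  18.61014339  45.39219353  94.40667279 -13.75652359
  72.76437751 -35.40280931]
```

View pics/w3.png

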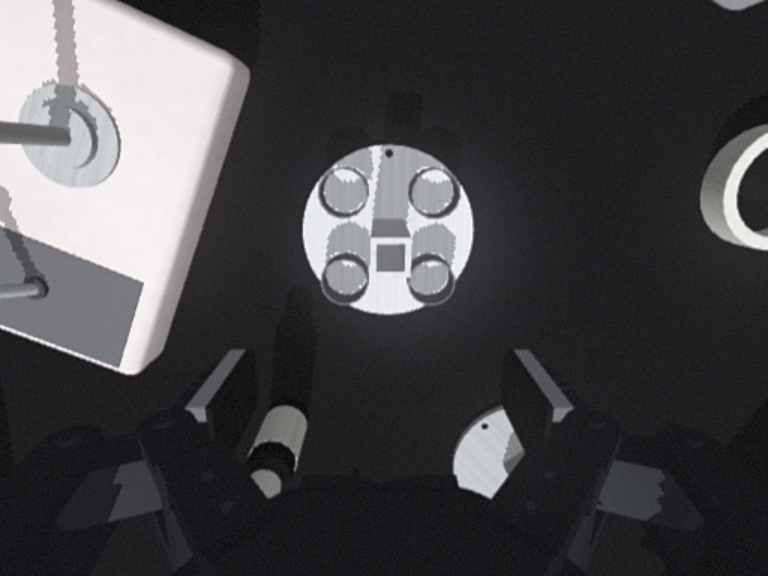

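Run:
```python
from h import *
p=dict(np.load("w3.npz"))
w=world(p,np.array([(372.5,240.5),(412,240.5),(413,274),(371,274)])/1.5,.086);print(w.round(4).tolist(),w.mean(0))
b=world(p,np.array([(303,230),(474,230),(388,145),(388,315)])/1.5,.005);print(b.round(4).tolist(),b[:2].mean(0),b[2:].mean(0))
d=world(p,np.array([389,153.5])/1.5,.005)[0];print("dot",d)
c=np.r_[w.mean(0)[:2]]
print("yaw",np.degrees(np.arctan2(d[1]-c[1],d[0]-c[0])),np.degrees(np.arctan2(*(w[0]-w[3])[[1,0]])),np.degrees(np.arctan2(*(w[0]-w[1])[[0,1]]*[-1,1])))
R,x=pose()
for T in [w.mean(0)]:
    go([T[0],T[1],.072])
```

```text
[[0.5974, -0.1811, 0.086], [0.608, -0.2016, 0.086], [0.5905, -0.2118, 0.086], [0.579, -0.1895, 0.086]] [ 0.59372388 -0.19599614  0.086     ]
[[0.5657, -0.1355, 0.005], [0.6265, -0.2532, 0.005], [0.6514, -0.165, 0.005], [0.5337, -0.2266, 0.005]] [ 0.59610216 -0.19435336  0.005     ] [ 0.59254042 -0.19578286  0.005     ]
dot [ 0.64647351 -0.168369    0.005     ]
yaw 27.64289046737288 24.515270962947746 27.290660572887827
trans cm (tool axes now) [ 1.54  0.77 12.84] dr [0. 0. 0.]
```

>>> arm_command([
  {"translation":[1.5,0.7,1],"dr":[0,0,0],"gripper":6},
  {"translation":[0,0,2.4],"dr":[0,0,0],"gripper":6},
  {"translation":[0,0,2.4],"dr":[0,0,0],"gripper":6},
  {"translation":[0,0,2.4],"dr":[0,0,0],"gripper":6},
  {"translation":[0,0,2.4],"dr":[0,0,0],"gripper":6},
  {"translation":[0,0,2.2],"dr":[0,0,0],"gripper":6},
  {"translation":[0,0,0],"dr":[0,0,0],"gripper":6},
  {"translation":[0,0,0],"dr":[0,0,0],"gripper":2.3},
], squeeze=60)

```text
t: 5.78
ee_pos: [0.5923, -0.1955, 0.0717]
tcp_rot: [-179.9, 0.1, 27.2]
wrist_force: [-0.0, -0.4, -0.0]
gripper_width: 0.0495
gripper_force: 0.0
```

>>> arm_command([
  {"translation":[0,0,0],"dr":[0,0,0],"gripper":2},
  {"translation":[0,0,0],"dr":[0,0,0],"gripper":2},
  {"translation":[0,0,0],"dr":[0,0,0],"gripper":2},
  {"translation":[0,0,0],"dr":[0,0,0],"gripper":2},
  {"translation":[0,0,0],"dr":[0,0,0],"gripper":2},
  {"translation":[0,0,0],"dr":[0,0,0],"gripper":2},
  {"translation":[0,0,0],"dr":[0,0,0],"gripper":2},
  {"translation":[0,0,0],"dr":[0,0,0],"gripper":2},
])

```text
t: 6.45
ee_pos: [0.5943, -0.1962, 0.0745]
tcp_rot: [179.9, -0.2, 27.1]
wrist_force: [-1.1, 0.1, 7.0]
gripper_width: 0.0231
gripper_force: 61.4
```

>>> arm_command([
  {"translation":[0,0,-3],"dr":[0,0,0],"gripper":2},
  {"translation":[0,0,-3],"dr":[0,0,0],"gripper":2},
  {"translation":[0,0,-3],"dr":[0,0,0],"gripper":2},
  {"translation":[0,0,-3],"dr":[0,0,0],"gripper":2},
  {"translation":[0,0,-3],"dr":[0,0,0],"gripper":2},
  {"translation":[0,0,-3],"dr":[0,0,0],"gripper":2},
  {"translation":[0,0,-2],"dr":[0,0,0],"gripper":2},
  {"translation":[0,0,0],"dr":[0,0,0],"gripper":2},
])

```text
t: 7.12
ee_pos: [0.5948, -0.197, 0.2776]
tcp_rot: [179.7, -0.4, 27.0]
wrist_force: [-0.4, -1.4, -2.2]
gripper_width: 0.023
gripper_force: 60.7
```

Run:
```python
from h import *
s=observe();print(s["ee_pos"],s["tcp_rot"],s["gripper_width"])
p=cam("wrist"); save(p,"w4",k=1.5)
go([.566,.0125,.262],180)
```

```text
[ 0.59477707 -0.19697636  0.27760109] [179.7058257   -0.39186332  27.04500343] 0.022966608801079303
trans cm (tool axes now) [  7.02 -19.88   1.24] dr [ 3.00e-01  1.00e-01 -1.53e+02]
```

View pics/w4.png

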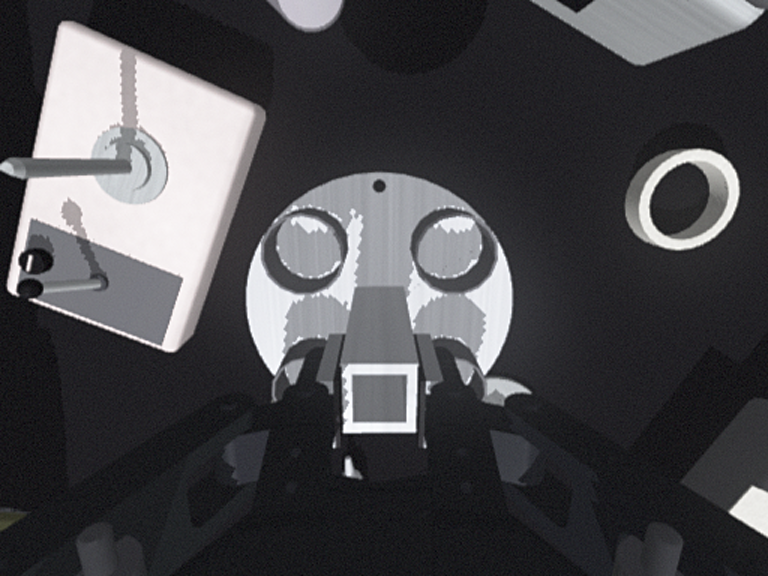

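Run:
```python
from h import *
p=cam("wrist")
q=np.array([(343,363),(417,363),(417,434),(343,434)])/1.5
R,x=pose()
w=world(p,q,x[2]+.0115); print(((w-x)@R).round(4).tolist(), ((w-x)@R).mean(0))
go([.666,.0125,.27],180)
```

```text
[[0.0114, -0.0102, -0.0115], [0.0113, 0.0127, -0.0115], [-0.0142, 0.0133, -0.0115], [-0.0141, -0.0108, -0.0115]] [-0.00140869  0.00124845 -0.01150117]
trans cm (tool axes now) [ 15.98 -15.23   0.26] dr [ 1.000e-01  0.000e+00 -1.529e+02]
```

>>> arm_command([
  {"translation":[2.66,-2.54,0],"dr":[0,0,0],"gripper":2},
  {"translation":[2.66,-2.54,0],"dr":[0,0,0],"gripper":2},
  {"translation":[2.66,-2.54,0],"dr":[0,0,0],"gripper":2},
  {"translation":[2.66,-2.54,0],"dr":[0,0,0],"gripper":2},
  {"translation":[2.66,-2.54,0],"dr":[0,0,0],"gripper":2},
  {"translation":[2.66,-2.54,0],"dr":[0,0,0],"gripper":2},
  {"translation":[0,0,0],"dr":[0,0,-4],"gripper":2},
  {"translation":[0,0,0],"dr":[0,0,-7],"gripper":2},
])

```text
t: 7.88
ee_pos: [0.6651, 0.0178, 0.2683]
tcp_rot: [-179.8, 0.2, 38.7]
wrist_force: [-0.0, -0.5, -2.5]
gripper_width: 0.0236
gripper_force: 60.5
```

>>> arm_command([
  {"translation":[0,0,0],"dr":[0,0,-7],"gripper":2},
  {"translation":[0,0,0],"dr":[0,0,-7],"gripper":2},
  {"translation":[0,0,0],"dr":[0,0,-7],"gripper":2},
  {"translation":[0,0,0],"dr":[0,0,-7],"gripper":2},
  {"translation":[0,0,0],"dr":[0,0,-7],"gripper":2},
  {"translation":[0,0,0],"dr":[0,0,-7],"gripper":2},
  {"translation":[0,0,0],"dr":[0,0,-7],"gripper":2},
  {"translation":[0,0,0],"dr":[0,0,-7],"gripper":2},
])

```text
t: 8.55
ee_pos: [0.6646, 0.0127, 0.2692]
tcp_rot: [-179.7, -0.0, 94.4]
wrist_force: [0.0, 0.6, -2.1]
gripper_width: 0.0233
gripper_force: 60.5
```

>>> arm_command([
  {"translation":[0,0,0],"dr":[0,0,-7],"gripper":2},
  {"translation":[0,0,0],"dr":[0,0,-7],"gripper":2},
  {"translation":[0,0,0],"dr":[0,0,-7],"gripper":2},
  {"translation":[0,0,0],"dr":[0,0,-7],"gripper":2},
  {"translation":[0,0,0],"dr":[0,0,-7],"gripper":2},
  {"translation":[0,0,0],"dr":[0,0,-7],"gripper":2},
  {"translation":[0,0,0],"dr":[0,0,-7],"gripper":2},
  {"translation":[0,0,0],"dr":[0,0,-7],"gripper":2},
])

```text
t: 9.22
ee_pos: [0.6645, 0.0127, 0.2691]
tcp_rot: [-179.9, -0.2, 150.4]
wrist_force: [-0.8, 0.0, -2.2]
gripper_width: 0.0227
gripper_force: 60.5
```

>>> arm_command([
  {"translation":[0,0,0],"dr":[0,0,-7],"gripper":2},
  {"translation":[0,0,0],"dr":[0,0,-7],"gripper":2},
  {"translation":[0,0,0],"dr":[0,0,-7],"gripper":2},
  {"translation":[0,0,0],"dr":[0,0,-7],"gripper":2},
  {"translation":[0,0,0],"dr":[0,0,-2],"gripper":2},
  {"translation":[0,0,0],"dr":[0,0,0],"gripper":2},
  {"translation":[0,0,0],"dr":[0,0,0],"gripper":2},
])

```text
t: 9.8
ee_pos: [0.6649, 0.0126, 0.27]
tcp_rot: [-180.0, -0.2, 180.0]
wrist_force: [0.2, 0.3, -2.3]
gripper_width: 0.0235
gripper_force: 60.5
```

Run:
```python
from h import *
s=observe();print(s["ee_pos"],s["tcp_rot"],s["qpos"])
p=cam("wrist"); 
im=cv2.cvtColor(p["pixels"],cv2.COLOR_RGB2BGR)
uv=pix(p,[[.566,.0125,.171],[.566,.0125,.063]]);print(uv)
u,v=uv[0].astype(int); v0=max(v-40,0); u0=u-40
a=cv2.resize(im[v0:v0+80,u0:u0+80],(576,576),interpolation=cv2.INTER_CUBIC)
cv2.imwrite("pics/w5.png",a);print(u0,v0)
np.savez("w5.npz",im=im,**{k:np.array(p[k]) for k in ["fx","fy","cx","cy","R","t"]})
```

```text
[0.66489065 0.01263797 0.26998879] [-179.99498981   -0.20603871  179.96951275] [-16.17343512  20.11397413  16.98455269  79.36334489  -5.82395642
  81.58392502  90.67545291]
[[252.10604158  67.411076  ]
 [252.25614029  80.47545358]]
212 27
```

View pics/w5.png

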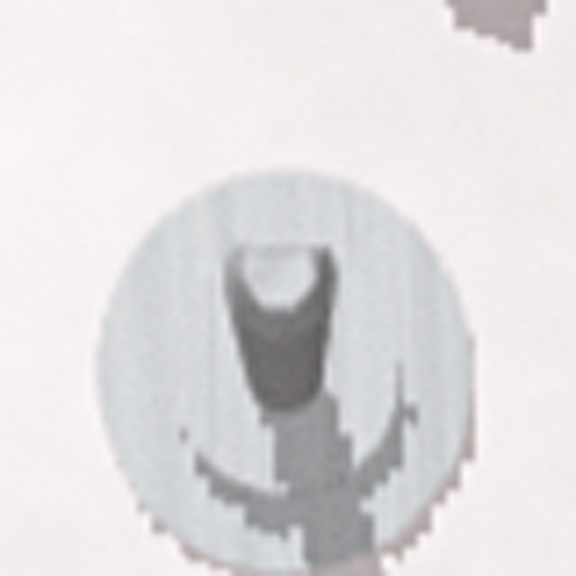

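Run:
```python
from h import *
p=dict(np.load("w5.npz"))
f=lambda u,v,z:world(p,(212+u/7.2-.5+.07*0,27+v/7.2-.5),z)[0].round(4)
print("flange c",f(286,369,.063),"w",f(97,369,.063)-f(475,369,.063),"flat mid z.171",f(281,245,.171),"z.166",f(281,245,.166),"sides",f(224,275,.166),f(337,275,.166))
R,x=pose();print("x",x)
```

```text
flange c [0.5631 0.0113 0.063 ] w [-1.00e-04 -5.87e-02  0.00e+00] flat mid z.171 [0.5613 0.0113 0.171 ] z.166 [0.5605 0.0113 0.166 ] sides [0.5634 0.0052 0.166 ] [0.5635 0.0172 0.166 ]
x [0.66507438 0.01258533 0.27046838]
```

>>> arm_command([
  {"translation":[3.4,-0.08,0],"dr":[0,0,0],"gripper":2},
  {"translation":[3.4,-0.09,0],"dr":[0,0,0],"gripper":2},
  {"translation":[3.4,-0.09,0],"dr":[0,0,0],"gripper":2},
  {"translation":[0,0,0],"dr":[0,0,0],"gripper":2},
  {"translation":[0,0,1],"dr":[0,0,0],"gripper":2},
  {"translation":[0,0,1],"dr":[0,0,0],"gripper":2},
  {"translation":[0,0,0.2],"dr":[0,0,0],"gripper":2},
  {"translation":[0,0,0],"dr":[0,0,0],"gripper":2},
])

```text
t: 10.52
ee_pos: [0.5638, 0.01, 0.2484]
tcp_rot: [-180.0, -0.2, -180.0]
wrist_force: [0.0, 0.1, -3.0]
gripper_width: 0.023
gripper_force: 60.5
```

>>> arm_command([
  {"translation":[0,0,0.2],"dr":[0,0,0],"gripper":2},
  {"translation":[0,0,0.2],"dr":[0,0,0],"gripper":2},
  {"translation":[0,0,0.2],"dr":[0,0,0],"gripper":2},
  {"translation":[0,0,0.2],"dr":[0,0,0],"gripper":2},
  {"translation":[0,0,0],"dr":[0,0,0],"gripper":2},
])

```text
t: 10.93
ee_pos: [0.5637, 0.0099, 0.2419]
tcp_rot: [-180.0, -0.0, -180.0]
wrist_force: [-0.5, 0.3, -2.1]
gripper_width: 0.0228
gripper_force: 60.5
```

>>> arm_command([
  {"translation":[0.08,0,0.2],"dr":[0,0,0],"gripper":2},
  {"translation":[0,0,0.2],"dr":[0,0,0],"gripper":2},
  {"translation":[0,0,0.2],"dr":[0,0,0],"gripper":2},
  {"translation":[0,0,0],"dr":[0,0,0],"gripper":2},
])

```text
t: 11.27
ee_pos: [0.5628, 0.0102, 0.2359]
tcp_rot: [180.0, -0.0, -179.9]
wrist_force: [0.3, 0.7, -3.0]
gripper_width: 0.0232
gripper_force: 60.5
```

>>> arm_command([
  {"translation":[0,0,0.2],"dr":[0,0,0],"gripper":2},
  {"translation":[0,0,0.2],"dr":[0,0,0],"gripper":2},
  {"translation":[0,0,0],"dr":[0,0,0],"gripper":2},
])

```text
t: 11.52
ee_pos: [0.5629, 0.0102, 0.2319]
tcp_rot: [180.0, -0.0, -179.9]
wrist_force: [-0.0, 0.9, -2.4]
gripper_width: 0.0234
gripper_force: 60.5
```

>>> arm_command([
  {"translation":[0,0,0.5],"dr":[0,0,0],"gripper":2},
  {"translation":[0,0,0.5],"dr":[0,0,0],"gripper":2},
  {"translation":[0,0,0],"dr":[0,0,0],"gripper":2},
])

```text
t: 11.77
ee_pos: [0.5625, 0.0101, 0.221]
tcp_rot: [180.0, -0.1, -179.9]
wrist_force: [0.2, 1.2, -3.0]
gripper_width: 0.0229
gripper_force: 60.5
```

>>> arm_command([
  {"translation":[0,0,0.8],"dr":[0,0,0],"gripper":2},
  {"translation":[0,0,0.8],"dr":[0,0,0],"gripper":2},
  {"translation":[0,0,0.8],"dr":[0,0,0],"gripper":2},
  {"translation":[0,0,0.8],"dr":[0,0,0],"gripper":2},
  {"translation":[0,0,0],"dr":[0,0,0],"gripper":2},
])

```text
t: 12.18
ee_pos: [0.5623, 0.01, 0.188]
tcp_rot: [-180.0, -0.1, -179.9]
wrist_force: [0.2, 2.6, -3.4]
gripper_width: 0.023
gripper_force: 60.4
```

>>> arm_command([
  {"translation":[0,0.06,0.8],"dr":[0,0,0],"gripper":2},
  {"translation":[0,0,0.8],"dr":[0,0,0],"gripper":2},
  {"translation":[0,0,0.8],"dr":[0,0,0],"gripper":2},
  {"translation":[0,0,0.8],"dr":[0,0,0],"gripper":2},
  {"translation":[0,0,0.8],"dr":[0,0,0],"gripper":2},
  {"translation":[0,0,0],"dr":[0,0,0],"gripper":2},
])

```text
t: 12.68
ee_pos: [0.5622, 0.0103, 0.1481]
tcp_rot: [-180.0, -0.1, -180.0]
wrist_force: [0.1, 1.8, -4.1]
gripper_width: 0.0231
gripper_force: 60.4
```

>>> arm_command([
  {"translation":[0,0,0.4],"dr":[0,0,0],"gripper":2},
  {"translation":[0,0,0.4],"dr":[0,0,0],"gripper":2},
  {"translation":[0,0,0],"dr":[0,0,0],"gripper":2},
  {"translation":[0,0,0],"dr":[0,0,0],"gripper":2},
])

```text
t: 13.02
ee_pos: [0.5628, 0.0102, 0.1421]
tcp_rot: [-180.0, -0.0, -180.0]
wrist_force: [-0.6, 0.3, -2.7]
gripper_width: 0.0229
gripper_force: 60.5
```

>>> arm_command([
  {"translation":[0,0,0.2],"dr":[0,0,0],"gripper":2},
  {"translation":[0,0,0.2],"dr":[0,0,0],"gripper":2},
  {"translation":[0,0,0],"dr":[0,0,0],"gripper":2},
])

```text
t: 13.27
ee_pos: [0.563, 0.0103, 0.1381]
tcp_rot: [-180.0, 0.0, -180.0]
wrist_force: [0.3, 0.5, -3.5]
gripper_width: 0.0231
gripper_force: 60.5
```

>>> arm_command([
  {"translation":[0,0,0.2],"dr":[0,0,0],"gripper":2},
  {"translation":[0,0,0.2],"dr":[0,0,0],"gripper":2},
  {"translation":[0,0,0],"dr":[0,0,0],"gripper":2},
  {"translation":[0,0,0],"dr":[0,0,0],"gripper":2},
])

```text
t: 13.6
ee_pos: [0.5637, 0.0103, 0.1374]
tcp_rot: [180.0, 0.1, -180.0]
wrist_force: [-4.8, -0.2, 13.4]
gripper_width: 0.0228
gripper_force: 62.7
```

>>> arm_command([
  {"translation":[0,0,0],"dr":[0,0,0],"gripper":5},
  {"translation":[0,0,0],"dr":[0,0,0],"gripper":5},
  {"translation":[0,0,0],"dr":[0,0,0],"gripper":5},
  {"translation":[0,0,0],"dr":[0,0,0],"gripper":5},
  {"translation":[0,0,-2],"dr":[0,0,0],"gripper":5},
  {"translation":[0,0,-4],"dr":[0,0,0],"gripper":5},
  {"translation":[0,0,-4],"dr":[0,0,0],"gripper":5},
  {"translation":[0,0,-4],"dr":[0,0,0],"gripper":5},
])

```text
t: 14.27
ee_pos: [0.5625, 0.0103, 0.2754]
tcp_rot: [-180.0, -0.1, -180.0]
wrist_force: [1.0, 0.6, 0.0]
gripper_width: 0.0502
gripper_force: 0.0
```

>>> arm_command([
  {"translation":[-4,0,-1],"dr":[0,0,0],"gripper":5},
  {"translation":[-2,0,0],"dr":[0,0,0],"gripper":5},
  {"translation":[0,0,0],"dr":[0,0,0],"gripper":5},
  {"translation":[0,0,0],"dr":[0,0,0],"gripper":5},
])

```text
t: 14.6
ee_pos: [0.6232, 0.0105, 0.2833]
tcp_rot: [-180.0, -0.1, -180.0]
wrist_force: [-1.2, 0.7, -1.0]
gripper_width: 0.05
gripper_force: 0.0
```

Run:
```python
from h import *
s=observe();print(s["ee_pos"],s["tcp_rot"])
p=cam("wrist"); save(p,"w6",(100,0,312,250),2)
t=cam("top"); im=t["pixels"]
np.savez("w6.npz",im=p["pixels"],**{k:np.array(p[k]) for k in ["fx","fy","cx","cy","R","t"]})
for d in cut_out(t,"bottle0")[:6]:
    l,tt,w,h=d["bbox"]; print(round(float(d["score"]),2),d["bbox"],world(t,(l+w/2,tt+h/2),.06).round(3))
save(t,"top2",(105,175,90,80),4)
```

```text
[0.62319846 0.01051066 0.28329551] [-1.79958666e+02 -9.18920382e-02 -1.79962008e+02]
0.63 [162.5, 202.1, 10.3, 9.1] [[0.554 0.256 0.06 ]]
0.44 [135.7, 185.1, 11.9, 9.4] [[0.609 0.341 0.06 ]]
0.39 [143.0, 221.6, 13.0, 14.2] [[0.484 0.311 0.06 ]]
```

View pics/w6.png

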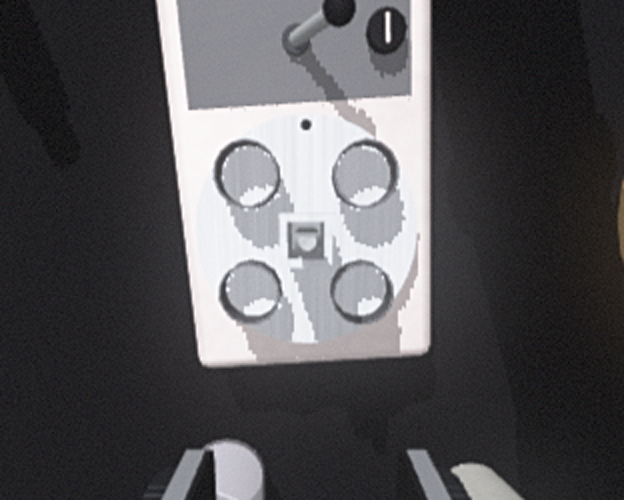

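Run:
```python
from h import *
p=dict(np.load("w6.npz"))
w=world(p,np.array([(249,173.5),(365,173.5),(362,292),(252,291.5)])/2+[100,0],.091)
print(w.round(4).tolist(),w.mean(0)); print("ring angles",np.degrees(np.arctan2(*(w-w.mean(0))[:,[1,0]].T)).round(1),np.linalg.norm(w-w.mean(0),axis=1).round(4))
print("coltop",world(p,np.array([305,240])/2+[100,0],.149))
go([.53,.345,.28],123)
```

```text
[[0.5323, -0.0198, 0.091], [0.5323, 0.0428, 0.091], [0.5961, 0.043, 0.091], [0.5958, -0.0199, 0.091]] [0.56412672 0.01152115 0.091     ]
ring angles [-135.5  135.5   44.5  -44.7] [0.0446 0.0446 0.0448 0.0446]
coltop [[0.56448243 0.01045898 0.149     ]]
trans cm (tool axes now) [ 9.18 33.47  0.36] dr [-0.1 -0.1 57. ]
```

>>> arm_command([
  {"translation":[1.02,3.72,0],"dr":[0,0,0],"gripper":5},
  {"translation":[1.02,3.72,0],"dr":[0,0,0],"gripper":5},
  {"translation":[1.02,3.72,0],"dr":[0,0,0],"gripper":5},
  {"translation":[1.02,3.72,0],"dr":[0,0,0],"gripper":5},
  {"translation":[1.02,3.72,0],"dr":[0,0,0],"gripper":5},
  {"translation":[1.02,3.72,0],"dr":[0,0,0],"gripper":5},
  {"translation":[1.02,3.72,0],"dr":[0,0,0],"gripper":5},
  {"translation":[1.02,3.72,0],"dr":[0,0,0],"gripper":5},
])

```text
t: 15.42
ee_pos: [0.5396, 0.3093, 0.2845]
tcp_rot: [180.0, -0.0, -180.0]
wrist_force: [0.4, 0.2, -1.0]
gripper_width: 0.0503
gripper_force: 0.0
```

>>> arm_command([
  {"translation":[1.02,3.72,0],"dr":[0,0,0],"gripper":5},
  {"translation":[0,0,0],"dr":[0,0,7.1],"gripper":5},
  {"translation":[0,0,0],"dr":[0,0,7.1],"gripper":5},
  {"translation":[0,0,0],"dr":[0,0,7.1],"gripper":5},
  {"translation":[0,0,0],"dr":[0,0,7.1],"gripper":5},
  {"translation":[0,0,0],"dr":[0,0,7.1],"gripper":5},
  {"translation":[0,0,0],"dr":[0,0,7.1],"gripper":5},
  {"translation":[0,0,0],"dr":[0,0,7.1],"gripper":5},
])

```text
t: 16.08
ee_pos: [0.5302, 0.3447, 0.2842]
tcp_rot: [-180.0, -0.0, 130.0]
wrist_force: [-0.1, 0.2, -0.2]
gripper_width: 0.05
gripper_force: 0.0
```

>>> arm_command([
  {"translation":[0,0,0],"dr":[0,0,7.1],"gripper":5},
  {"translation":[0,0,0],"dr":[0,0,0],"gripper":5},
  {"translation":[0,0,0],"dr":[0,0,0],"gripper":5},
])

```text
t: 16.33
ee_pos: [0.5304, 0.345, 0.2843]
tcp_rot: [-180.0, -0.0, 123.4]
wrist_force: [1.1, 0.1, 0.1]
gripper_width: 0.0499
gripper_force: 0.0
```

Run:
```python
from h import *
s=observe();print(s["ee_pos"],s["tcp_rot"],s["qpos"])
p=cam("wrist"); save(p,"w7",k=1.5)
np.savez("w7.npz",im=p["pixels"],**{k:np.array(p[k]) for k in ["fx","fy","cx","cy","R","t"]})
for n in ["bottle0","jar","turntable"]:
  for d in look_for(p,n)[:6]: print(n,round(float(d["score"]),2),d["bbox"])
```

```text
[0.5303761  0.34496846 0.28428904] [-1.79981341e+02 -1.32422689e-03  1.23443902e+02] [-45.11334545  15.42920445  12.01426241  83.17691722  -3.20922901
  81.74770398   0.38589077]
bottle0 0.83 [223.6, 208.3, 19.5, 38.9]
bottle0 0.61 [287.5, 184.2, 24.2, 38.1]
bottle0 0.56 [188.8, 150.5, 26.0, 30.6]
bottle0 0.41 [104.9, 317.7, 47.4, 62.7]
jar 0.9 [234.8, 156.8, 34.4, 41.7]
turntable 0.78 [177.7, 99.3, 149.1, 142.0]
turntable 0.23 [105.8, 321.8, 47.9, 58.9]
```

View pics/w7.png

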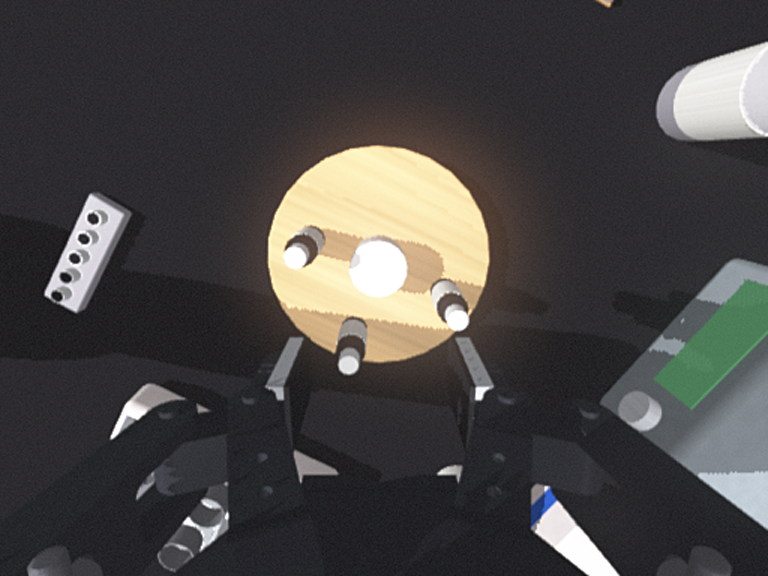

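Run:
```python
from h import *
p=dict(np.load("w7.npz"))
R,x=pose(); b=R@[0,.0012,0]
c=world(p,np.array([379,254])/1.5,.028)[0]-b
w=world(p,np.array([(296,257),(349,362),(458,318)])/1.5,.106)-b
print(c.round(4)); 
for q in w: print(q.round(4),np.linalg.norm(q-c-[0,0,.078]).round(4),np.degrees(np.arctan2(*(q-c)[[1,0]])).round(1))
```

```text
[0.5376 0.3322 0.028 ]
[0.4775 0.3108 0.106 ] 0.0638 -160.4
[0.5568 0.2593 0.106 ] 0.0754 -75.3
[0.6075 0.3382 0.106 ] 0.0701 4.9
```

>>> arm_command([
  {"translation":[0,0,0],"dr":[0,0,6.1],"gripper":5},
  {"translation":[0,0,0],"dr":[0,0,6.2],"gripper":5},
  {"translation":[0,0,0],"dr":[0,0,6.1],"gripper":5},
  {"translation":[-2.99,0.11,0],"dr":[0,0,0],"gripper":5},
  {"translation":[-2.99,0.11,0],"dr":[0,0,0],"gripper":5},
  {"translation":[-2.99,0.11,0],"dr":[0,0,0],"gripper":5},
  {"translation":[0,0,2],"dr":[0,0,0],"gripper":5},
  {"translation":[0,0,3],"dr":[0,0,0],"gripper":5},
], squeeze=25)

```text
t: 17.2
ee_pos: [0.5604, 0.257, 0.2378]
tcp_rot: [179.5, -0.1, 104.6]
wrist_force: [0.0, 0.9, -0.5]
gripper_width: 0.0499
gripper_force: 0.0
```

>>> arm_command([
  {"translation":[0,0,3],"dr":[0,0,0],"gripper":5},
  {"translation":[0,0,3],"dr":[0,0,0],"gripper":5},
  {"translation":[0,0,0],"dr":[0,0,0],"gripper":5},
  {"translation":[0,0,0],"dr":[0,0,0],"gripper":5},
])

```text
t: 17.53
ee_pos: [0.5561, 0.2589, 0.1732]
tcp_rot: [-179.8, 0.1, 104.9]
wrist_force: [-0.0, 0.7, 0.4]
gripper_width: 0.0503
gripper_force: 0.0
```

Run:
```python
from h import *
s=observe();print(s["ee_pos"],s["tcp_rot"],s["qpos"])
p=cam("wrist"); save(p,"w8",(150,150,210,150),2.5)
for d in look_for(p,"bottle0")[:6]: print(round(float(d["score"]),2),d["bbox"])
R,x=pose(); print(pix(p,[[.5568,.2593,.106],[.5568,.2593,.028]]),(150,150))
go([.5568,.2593,.078],105)
```

```text
[0.55614828 0.25892527 0.17318214] [-1.79806572e+02  5.45983092e-02  1.04883968e+02] [-41.01605319  16.89515969  16.32083401  94.58168202  -4.98419193
  69.43963539  -8.70987346]
0.88 [315.3, 98.0, 57.1, 37.4]
0.8 [240.6, 167.9, 29.1, 50.7]
0.64 [145.7, 89.4, 52.3, 38.0]
[[253.63761185 206.07774258]
 [253.61404438 179.14519599]] (150, 150)
trans cm (tool axes now) [-0.02 -0.19  9.85] dr [ 0.2 -0.  -0.1]
```

View pics/w8.png

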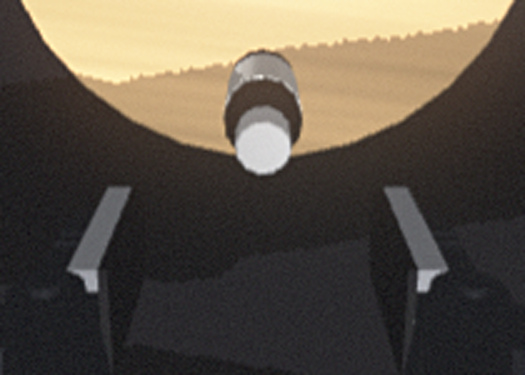

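>>> arm_command([
  {"translation":[-0.2,0,2],"dr":[0,0,0],"gripper":5},
  {"translation":[0,0,2.5],"dr":[0,0,0],"gripper":5},
  {"translation":[0,0,2.5],"dr":[0,0,0],"gripper":5},
  {"translation":[0,0,1.5],"dr":[0,0,0],"gripper":5},
  {"translation":[0,0,1],"dr":[0,0,0],"gripper":5},
  {"translation":[0,0,0],"dr":[0,0,0],"gripper":4},
  {"translation":[0,0,0],"dr":[0,0,0],"gripper":3.5},
  {"translation":[0,0,0],"dr":[0,0,0],"gripper":3},
])

```text
t: 18.3
ee_pos: [0.5591, 0.2582, 0.0815]
tcp_rot: [179.8, -0.1, 104.8]
wrist_force: [0.1, 0.2, 0.3]
gripper_width: 0.03
gripper_force: 0.0
```

>>> arm_command([
  {"translation":[0,0,0],"dr":[0,0,0],"gripper":2.7},
  {"translation":[0,0,0],"dr":[0,0,0],"gripper":2.4},
  {"translation":[0,0,0],"dr":[0,0,0],"gripper":2.2},
  {"translation":[0,0,0],"dr":[0,0,0],"gripper":2.2},
  {"translation":[0,0,0],"dr":[0,0,0],"gripper":2.2},
  {"translation":[0,0,0],"dr":[0,0,0],"gripper":2.2},
])

```text
t: 18.8
ee_pos: [0.5589, 0.2581, 0.0813]
tcp_rot: [179.8, -0.1, 104.8]
wrist_force: [-0.3, -0.8, 6.9]
gripper_width: 0.025
gripper_force: 24.6
```

>>> arm_command([
  {"translation":[0,0,-1],"dr":[0,0,0],"gripper":2.2},
  {"translation":[0,0,-3],"dr":[0,0,0],"gripper":2.2},
  {"translation":[0,0,-3],"dr":[0,0,0],"gripper":2.2},
  {"translation":[0,0,-3],"dr":[0,0,0],"gripper":2.2},
  {"translation":[0,0,-3],"dr":[0,0,0],"gripper":2.2},
  {"translation":[0,0,-3],"dr":[0,0,0],"gripper":2.2},
  {"translation":[0,0,-3],"dr":[0,0,0],"gripper":2.2},
  {"translation":[0,0,0],"dr":[0,0,0],"gripper":2.2},
])

```text
t: 19.47
ee_pos: [0.5602, 0.2584, 0.2773]
tcp_rot: [179.4, -0.2, 104.8]
wrist_force: [1.4, 1.4, 0.5]
gripper_width: 0.0247
gripper_force: 24.7
```

Run:
```python
from h import *
s=observe();print(s["ee_pos"],s["tcp_rot"],s["gripper_width"])
p=cam("wrist"); save(p,"w9",(150,100,210,200),2.5)
R,x=pose();w=x+R@np.array([0,0,-.026]); print(pix(p,[w]))
for d in look_for(p,"bottle0")[:6]: print(round(float(d["score"]),2),d["bbox"])
```

```text
[0.56021614 0.25842281 0.27728128] [ 1.79359341e+02 -1.76480128e-01  1.04830587e+02] 0.024733244231615183
[[250.01047107 280.15776055]]
0.97 [227.7, 194.6, 50.0, 103.1]
0.95 [293.6, 101.3, 31.9, 22.7]
0.77 [176.3, 93.2, 31.3, 26.2]
```

View pics/w9.png

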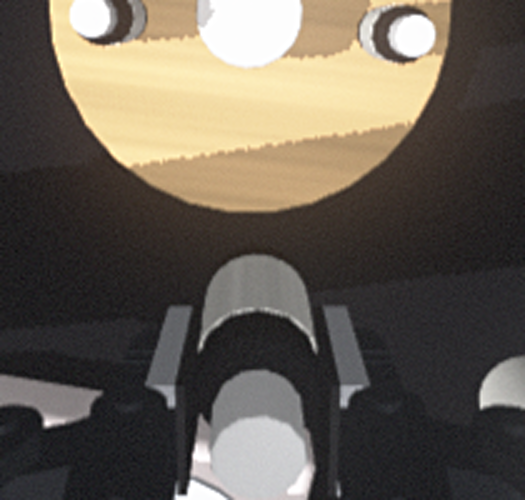

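>>> arm_command([
  {"translation":[0,0,0],"dr":[0,0,-6],"gripper":2.2},
  {"translation":[0,0,0],"dr":[0,0,-6],"gripper":2.2},
  {"translation":[0,0,0],"dr":[0,0,-6],"gripper":2.2},
  {"translation":[0,0,0],"dr":[0,0,-6],"gripper":2.2},
  {"translation":[0,0,0],"dr":[0,0,-6.2],"gripper":2.2},
  {"translation":[-2.19,-2.86,0],"dr":[0,0,0],"gripper":2.2},
  {"translation":[-2.19,-2.86,0],"dr":[0,0,0],"gripper":2.2},
  {"translation":[-2.19,-2.86,0],"dr":[0,0,0],"gripper":2.2},
])

```text
t: 20.23
ee_pos: [0.5421, 0.1493, 0.2673]
tcp_rot: [-179.8, -0.1, 135.1]
wrist_force: [-0.4, -0.6, 0.1]
gripper_width: 0.025
gripper_force: 24.8
```

>>> arm_command([
  {"translation":[-2.19,-2.86,0],"dr":[0,0,0],"gripper":2.2},
  {"translation":[-2.19,-2.86,0],"dr":[0,0,0],"gripper":2.2},
  {"translation":[-2.19,-2.86,0],"dr":[0,0,0],"gripper":2.2},
  {"translation":[0,0,3],"dr":[0,0,0],"gripper":2.2},
  {"translation":[0,0,3],"dr":[0,0,0],"gripper":2.2},
  {"translation":[0,0,1.5],"dr":[0,0,0],"gripper":2.2},
  {"translation":[0,0,0],"dr":[0,0,0],"gripper":2.2},
  {"translation":[0,0,0],"dr":[0,0,0],"gripper":2.2},
])

```text
t: 20.9
ee_pos: [0.5281, 0.0431, 0.1929]
tcp_rot: [-179.8, -0.1, 135.0]
wrist_force: [0.3, -0.3, -0.4]
gripper_width: 0.025
gripper_force: 24.8
```

Run:
```python
from h import *
s=observe();print(s["ee_pos"],s["tcp_rot"],s["gripper_width"])
p=cam("wrist"); save(p,"w10",(110,90,280,230),2.2)
go([.5317,.0438,.1225],135)
```

```text
[0.5281176  0.04306954 0.19291317] [-1.79821546e+02 -1.07248966e-01  1.35040478e+02] 0.02495565799377162
trans cm (tool axes now) [-0.14  0.22  7.19] dr [-0.  -0.   0.1]
```

View pics/w10.png

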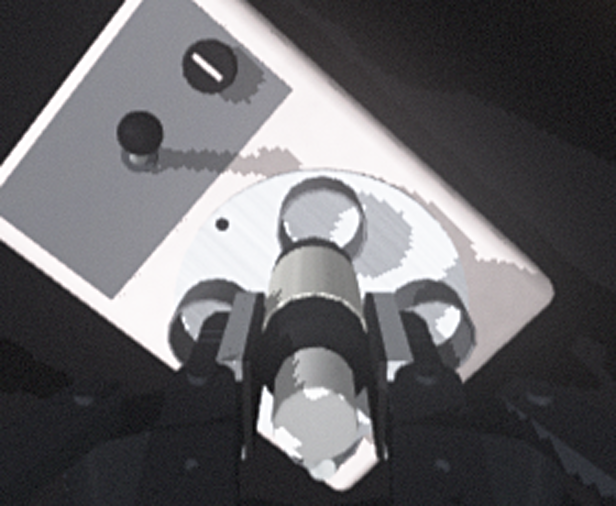

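>>> arm_command([
  {"translation":[-0.14,0.22,1],"dr":[0,0,0],"gripper":2.2},
  {"translation":[0,0,2],"dr":[0,0,0],"gripper":2.2},
  {"translation":[0,0,2],"dr":[0,0,0],"gripper":2.2},
  {"translation":[0,0,1],"dr":[0,0,0],"gripper":2.2},
  {"translation":[0,0,0.7],"dr":[0,0,0],"gripper":2.2},
  {"translation":[0,0,0],"dr":[0,0,0],"gripper":2.2},
])

```text
t: 21.45
ee_pos: [0.5314, 0.0438, 0.1263]
tcp_rot: [-179.9, -0.0, 135.1]
wrist_force: [-0.5, -0.0, -0.0]
gripper_width: 0.0251
gripper_force: 24.8
```

>>> arm_command([
  {"translation":[0,0,0.2],"dr":[0,0,0],"gripper":2.2},
  {"translation":[0,0,0.2],"dr":[0,0,0],"gripper":2.2},
  {"translation":[0,0,0],"dr":[0,0,0],"gripper":2.2},
])

```text
t: 21.7
ee_pos: [0.5324, 0.0439, 0.1239]
tcp_rot: [179.9, 0.0, 135.0]
wrist_force: [0.4, 0.7, 0.4]
gripper_width: 0.0249
gripper_force: 24.8
```

>>> arm_command([
  {"translation":[0,0,0.15],"dr":[0,0,0],"gripper":2.2},
  {"translation":[0,0,0],"dr":[0,0,0],"gripper":2.7},
  {"translation":[0,0,0],"dr":[0,0,0],"gripper":3.2},
  {"translation":[0,0,0],"dr":[0,0,0],"gripper":3.8},
  {"translation":[0,0,0],"dr":[0,0,0],"gripper":4},
  {"translation":[0,0,0],"dr":[0,0,0],"gripper":4},
  {"translation":[0,0,-2],"dr":[0,0,0],"gripper":4},
  {"translation":[0,0,-3.5],"dr":[0,0,0],"gripper":4},
])

```text
t: 22.37
ee_pos: [0.5289, 0.0435, 0.1737]
tcp_rot: [-179.6, -0.2, 135.0]
wrist_force: [0.8, -0.3, -0.1]
gripper_width: 0.0399
gripper_force: 0.0
```

>>> arm_command([
  {"translation":[0,0,-3.5],"dr":[0,0,0],"gripper":5},
  {"translation":[0,0,-3.5],"dr":[0,0,0],"gripper":5},
  {"translation":[0,0,-3],"dr":[0,0,0],"gripper":5},
  {"translation":[0,0,0],"dr":[0,0,0],"gripper":5},
  {"translation":[0,0,0],"dr":[0,0,0],"gripper":5},
])

```text
t: 22.78
ee_pos: [0.533, 0.0438, 0.2791]
tcp_rot: [179.8, 0.1, 135.0]
wrist_force: [-0.9, 0.2, -0.4]
gripper_width: 0.0499
gripper_force: 0.0
```

```bash
cat >> h.py <<'E'
def caps(p,box,z=.106):
    """bright cap blobs inside pixel box -> centres px, world, area"""
    l,t,w,h=[int(v) for v in box]
    g=cv2.cvtColor(p["pixels"],cv2.COLOR_RGB2HSV)[t:t+h,l:l+w]
    m=((g[...,2]>130)&(g[...,1]<40)).astype(np.uint8)
    n,_,st,c=cv2.connectedComponentsWithStats(m)
    for i in range(1,n):
        if st[i,4]>15: print("  blob",(c[i]+[l,t]).round(1),st[i].tolist(),world(p,c[i]+[l,t],z)[0].round(4))
E
python3 - <<'E'
from h import *
s=observe();print(s["ee_pos"],s["tcp_rot"])
p=cam("wrist"); save(p,"w11",(110,30,280,230),2.2)
for d in look_for(p,"bottle0")[:4]: print(round(float(d["score"]),2),d["bbox"]);caps(p,d["bbox"],.146)
print(pix(p,[[.5325,.043,.146],[.5325,.043,.068]]))
t=cam("top")
for d in look_for(t,"bottle0")[:6]:
    l,tt,w,h=d["bbox"]; print(round(float(d["score"]),2),d["bbox"],world(t,(l+w/2,tt+h/2),.06).round(3))
for d in look_for(t,"plate")[:2]: print("plate",d["bbox"],d["score"])
go([.53,.345,.28],122)
E
```

```text
[0.5330207  0.04383453 0.27906282] [1.79766532e+02 1.29591896e-01 1.35038259e+02]
0.65 [457.0, 6.9, 55.0, 39.1]
  blob [475.8  30.2] [5, 7, 33, 31, 529] [0.5723 0.2689 0.146 ]
  blob [508.1  20.8] [47, 6, 8, 17, 107] [0.5851 0.2916 0.146 ]
0.61 [239.0, 152.3, 25.2, 35.7]
  blob [249.2 160.6] [0, 0, 25, 22, 260] [0.5164 0.0571 0.146 ]
  blob [260.3 153.6] [15, 0, 10, 7, 29] [0.519  0.0692 0.146 ]
  blob [250.7 179.9] [0, 19, 25, 16, 282] [0.5306 0.0447 0.146 ]
[[250.81344528 182.46181474]
 [250.93403594 165.56190729]]
0.64 [142.5, 223.5, 11.9, 14.0] [[0.478 0.314 0.06 ]]
0.43 [135.4, 187.8, 14.2, 4.4] [[0.608 0.338 0.06 ]]
plate [354.7, 217.3, 40.4, 38.9] 0.94
trans cm (tool axes now) [21.37 21.24 -0.49] dr [-0.1 -0.1 13. ]
```

>>> arm_command([
  {"translation":[0,0,0],"dr":[0,0,-6.4],"gripper":5},
  {"translation":[0,0,0],"dr":[0,0,-6.4],"gripper":5},
  {"translation":[0,0,0],"dr":[0,0,-6.4],"gripper":5},
  {"translation":[0,0,0],"dr":[0,0,-6.4],"gripper":5},
  {"translation":[0,0,0],"dr":[0,0,-6.4],"gripper":5},
  {"translation":[0,0,0],"dr":[0,0,-6.4],"gripper":5},
  {"translation":[0,0,0],"dr":[0,0,-6.6],"gripper":5},
])

```text
t: 23.62
ee_pos: [0.5314, 0.0437, 0.2756]
tcp_rot: [-180.0, -0.1, -179.6]
wrist_force: [-0.6, -0.4, 0.2]
gripper_width: 0.0499
gripper_force: 0.0
```

>>> arm_command([
  {"translation":[0.7,3.34,0],"dr":[0,0,0],"gripper":5},
  {"translation":[0.7,3.34,0],"dr":[0,0,0],"gripper":5},
  {"translation":[0.7,3.34,0],"dr":[0,0,0],"gripper":5},
  {"translation":[0.7,3.34,0],"dr":[0,0,0],"gripper":5},
  {"translation":[0.7,3.34,0],"dr":[0,0,0],"gripper":5},
  {"translation":[0.7,3.34,0],"dr":[0,0,0],"gripper":5},
  {"translation":[0.7,3.34,0],"dr":[0,0,0],"gripper":5},
  {"translation":[0.7,3.34,0],"dr":[0,0,0],"gripper":5},
])

```text
t: 24.28
ee_pos: [0.4748, 0.3122, 0.2757]
tcp_rot: [-179.9, -0.1, -180.0]
wrist_force: [0.2, 0.2, -0.4]
gripper_width: 0.05
gripper_force: 0.0
```

>>> arm_command([
  {"translation":[0,0,2.6],"dr":[0,0,0],"gripper":5},
  {"translation":[0,0,2.6],"dr":[0,0,0],"gripper":5},
  {"translation":[0,0,2.6],"dr":[0,0,0],"gripper":5},
  {"translation":[0,0,2.6],"dr":[0,0,0],"gripper":5},
  {"translation":[0,0,0],"dr":[0,0,0],"gripper":5},
  {"translation":[0,0,0],"dr":[0,0,0],"gripper":5},
  {"translation":[0,0,0],"dr":[0,0,0],"gripper":5},
])

```text
t: 24.87
ee_pos: [0.4762, 0.3112, 0.1738]
tcp_rot: [180.0, 0.1, -180.0]
wrist_force: [-0.2, -0.1, 0.1]
gripper_width: 0.0503
gripper_force: 0.0
```

Run:
```python
from h import *
s=observe();print(s["ee_pos"],s["tcp_rot"])
p=cam("wrist"); save(p,"w12",(110,90,280,230),2.2)
for d in look_for(p,"bottle0")[:4]: print(round(float(d["score"]),2),d["bbox"]);caps(p,d["bbox"])
R,x=pose(); print(pix(p,[x-[0,0,x[2]-.106]]))
```

```text
[0.47623733 0.31122774 0.17382882] [ 1.79964051e+02  5.11609765e-02 -1.79966576e+02]
0.88 [264.9, 283.0, 27.6, 38.9]
  blob [276.5 301.2] [0, 5, 27, 30, 536] [0.56   0.3311 0.106 ]
0.72 [235.7, 167.2, 30.8, 53.3]
  blob [250.9 177.4] [2, 3, 28, 21, 274] [0.4547 0.3101 0.106 ]
  blob [251.2 203.9] [5, 23, 24, 28, 515] [0.4749 0.3104 0.106 ]
[[252.85085712 206.36699241]]
```

View pics/w12.png

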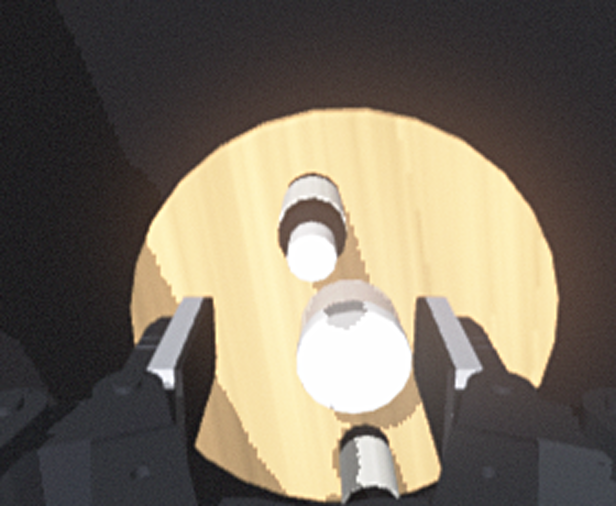

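>>> arm_command([
  {"translation":[0.05,-0.2,2],"dr":[0,0,0],"gripper":5},
  {"translation":[0,0,2.5],"dr":[0,0,0],"gripper":5},
  {"translation":[0,0,2.5],"dr":[0,0,0],"gripper":5},
  {"translation":[0,0,1.3],"dr":[0,0,0],"gripper":5},
  {"translation":[0,0,0.9],"dr":[0,0,0],"gripper":5},
  {"translation":[0,0,0],"dr":[0,0,0],"gripper":4},
  {"translation":[0,0,0],"dr":[0,0,0],"gripper":3.5},
  {"translation":[0,0,0],"dr":[0,0,0],"gripper":3},
])

```text
t: 25.63
ee_pos: [0.4764, 0.3097, 0.0826]
tcp_rot: [179.9, 0.1, -180.0]
wrist_force: [-0.2, -0.6, -0.1]
gripper_width: 0.0302
gripper_force: 0.0
```

>>> arm_command([
  {"translation":[0,0,0],"dr":[0,0,0],"gripper":2.7},
  {"translation":[0,0,0],"dr":[0,0,0],"gripper":2.4},
  {"translation":[0,0,0],"dr":[0,0,0],"gripper":2.2},
  {"translation":[0,0,0],"dr":[0,0,0],"gripper":2.2},
  {"translation":[0,0,0],"dr":[0,0,0],"gripper":2.2},
  {"translation":[0,0,0],"dr":[0,0,0],"gripper":2.2},
])

```text
t: 26.13
ee_pos: [0.4763, 0.3097, 0.0825]
tcp_rot: [179.9, 0.1, -180.0]
wrist_force: [-0.2, -0.1, 6.5]
gripper_width: 0.0248
gripper_force: 24.7
```

>>> arm_command([
  {"translation":[0,0,-1],"dr":[0,0,0],"gripper":2.2},
  {"translation":[0,0,-3],"dr":[0,0,0],"gripper":2.2},
  {"translation":[0,0,-3],"dr":[0,0,0],"gripper":2.2},
  {"translation":[0,0,-3],"dr":[0,0,0],"gripper":2.2},
  {"translation":[0,0,-3],"dr":[0,0,0],"gripper":2.2},
  {"translation":[0,0,-3],"dr":[0,0,0],"gripper":2.2},
  {"translation":[0,0,-3],"dr":[0,0,0],"gripper":2.2},
  {"translation":[0,0,0],"dr":[0,0,0],"gripper":2.2},
])

```text
t: 26.8
ee_pos: [0.4775, 0.3104, 0.2783]
tcp_rot: [179.6, 0.5, -180.0]
wrist_force: [0.1, -0.2, 0.0]
gripper_width: 0.0248
gripper_force: 24.7
```

Run:
```python
from h import *
p=cam("wrist"); R,x=pose(); print(x,observe()["tcp_rot"])
for d in look_for(p,"bottle0")[:4]: print(round(float(d["score"]),2),d["bbox"]);caps(p,d["bbox"],x[2]+.025)
print(pix(p,[x+[0,0,.025]]))
```

```text
[0.47660253 0.30975549 0.27519298] [ 179.74651802    0.33052478 -179.9690432 ]
0.91 [227.9, 196.9, 50.8, 106.1]
  blob [256.4 213.8] [3, 0, 47, 44, 1141] [0.4477 0.3118 0.3002]
  blob [253.  273.5] [6, 52, 44, 51, 1674] [0.4751 0.3105 0.3002]
0.65 [0.8, 199.8, 42.7, 38.2]
  blob [ 18.8 205.8] [1, 0, 38, 18, 360] [0.444  0.2184 0.3002]
  blob [  2.2 223.9] [0, 22, 7, 7, 31] [0.4517 0.2099 0.3002]
  blob [ 37.2 230.5] [32, 25, 10, 13, 103] [0.4547 0.2232 0.3002]
[[251.28305097 276.49608633]]
```

>>> arm_command([
  {"translation":[0,0,0],"dr":[0,0,6.4],"gripper":2.2},
  {"translation":[0,0,0],"dr":[0,0,6.4],"gripper":2.2},
  {"translation":[0,0,0],"dr":[0,0,6.4],"gripper":2.2},
  {"translation":[0,0,0],"dr":[0,0,6.4],"gripper":2.2},
  {"translation":[0,0,0],"dr":[0,0,6.4],"gripper":2.2},
  {"translation":[0,0,0],"dr":[0,0,6.4],"gripper":2.2},
  {"translation":[0,0,0],"dr":[0,0,6.6],"gripper":2.2},
])

```text
t: 27.48
ee_pos: [0.4742, 0.3082, 0.2688]
tcp_rot: [-179.8, -0.0, 134.7]
wrist_force: [-0.2, 0.4, -1.1]
gripper_width: 0.025
gripper_force: 24.7
```

>>> arm_command([
  {"translation":[-3.55,-1.65,0],"dr":[0,0,0],"gripper":2.2},
  {"translation":[-3.55,-1.65,0],"dr":[0,0,0],"gripper":2.2},
  {"translation":[-3.55,-1.65,0],"dr":[0,0,0],"gripper":2.2},
  {"translation":[-3.55,-1.65,0],"dr":[0,0,0],"gripper":2.2},
  {"translation":[-3.55,-1.65,0],"dr":[0,0,0],"gripper":2.2},
  {"translation":[-3.55,-1.65,0],"dr":[0,0,0],"gripper":2.2},
  {"translation":[-3.55,-1.65,0],"dr":[0,0,0],"gripper":2.2},
  {"translation":[-3.55,-1.65,0],"dr":[0,0,0],"gripper":2.2},
])

```text
t: 28.15
ee_pos: [0.5821, 0.013, 0.2691]
tcp_rot: [-179.9, -0.1, 135.0]
wrist_force: [1.5, 0.6, -1.4]
gripper_width: 0.0247
gripper_force: 24.7
```

>>> arm_command([
  {"translation":[-3.6,-1.7,0],"dr":[0,0,0],"gripper":2.2},
  {"translation":[0,0,2.5],"dr":[0,0,0],"gripper":2.2},
  {"translation":[0,0,2.5],"dr":[0,0,0],"gripper":2.2},
  {"translation":[0,0,2],"dr":[0,0,0],"gripper":2.2},
  {"translation":[0,0,0],"dr":[0,0,0],"gripper":2.2},
  {"translation":[0,0,0],"dr":[0,0,0],"gripper":2.2},
  {"translation":[0,0,0],"dr":[0,0,0],"gripper":2.2},
])

```text
t: 28.73
ee_pos: [0.5965, -0.0225, 0.2013]
tcp_rot: [180.0, 0.0, 135.1]
wrist_force: [-0.6, -0.5, -1.0]
gripper_width: 0.0249
gripper_force: 24.7
```

Run:
```python
from h import *
print(observe()["ee_pos"],observe()["tcp_rot"])
go([.5975,-.0218,.1235],135)
```

```text
[ 0.59651959 -0.02253321  0.20131671] [1.79995885e+02 1.36713299e-02 1.35055408e+02]
trans cm (tool axes now) [-0.02  0.12  7.78] dr [0.  0.  0.1]
```

>>> arm_command([
  {"translation":[0,0.12,1.5],"dr":[0,0,0],"gripper":2.2},
  {"translation":[0,0,2],"dr":[0,0,0],"gripper":2.2},
  {"translation":[0,0,2],"dr":[0,0,0],"gripper":2.2},
  {"translation":[0,0,1],"dr":[0,0,0],"gripper":2.2},
  {"translation":[0,0,0.9],"dr":[0,0,0],"gripper":2.2},
  {"translation":[0,0,0],"dr":[0,0,0],"gripper":2.2},
  {"translation":[0,0,0],"dr":[0,0,0],"gripper":2.2},
])

```text
t: 29.32
ee_pos: [0.5977, -0.0217, 0.1276]
tcp_rot: [180.0, 0.0, 135.0]
wrist_force: [0.2, 0.0, -0.4]
gripper_width: 0.0248
gripper_force: 24.7
```

>>> arm_command([
  {"translation":[0,0,0.2],"dr":[0,0,0],"gripper":2.2},
  {"translation":[0,0,0],"dr":[0,0,0],"gripper":2.2},
  {"translation":[0,0,0],"dr":[0,0,0],"gripper":2.2},
])

```text
t: 29.57
ee_pos: [0.5977, -0.0218, 0.1256]
tcp_rot: [179.9, 0.0, 135.0]
wrist_force: [-1.1, -0.4, -0.4]
gripper_width: 0.0248
gripper_force: 24.7
```

Floor expected at TCP 0.1225; 2.5 mm more, then release and go to the third bottle.

>>> arm_command([
  {"translation":[0,0,0.15],"dr":[0,0,0],"gripper":2.2},
  {"translation":[0,0,0.1],"dr":[0,0,0],"gripper":2.2},
  {"translation":[0,0,0],"dr":[0,0,0],"gripper":2.2},
])

```text
t: 29.82
ee_pos: [0.5975, -0.0218, 0.1225]
tcp_rot: [180.0, 0.0, 135.0]
wrist_force: [-0.3, -0.1, 1.3]
gripper_width: 0.025
gripper_force: 24.9
```

>>> arm_command([
  {"translation":[0,0,0],"dr":[0,0,0],"gripper":2.7},
  {"translation":[0,0,0],"dr":[0,0,0],"gripper":3.2},
  {"translation":[0,0,0],"dr":[0,0,0],"gripper":3.8},
  {"translation":[0,0,0],"dr":[0,0,0],"gripper":4},
  {"translation":[0,0,0],"dr":[0,0,0],"gripper":4},
  {"translation":[0,0,-2],"dr":[0,0,0],"gripper":4},
  {"translation":[0,0,-3.5],"dr":[0,0,0],"gripper":4},
  {"translation":[0,0,-3.5],"dr":[0,0,0],"gripper":4},
])

```text
t: 30.48
ee_pos: [0.5961, -0.0218, 0.2121]
tcp_rot: [-179.8, -0.1, 135.0]
wrist_force: [0.2, -0.2, 1.3]
gripper_width: 0.0401
gripper_force: 0.0
```

>>> arm_command([
  {"translation":[0,0,-3.5],"dr":[0,0,0],"gripper":5},
  {"translation":[0,0,-2.5],"dr":[0,0,0],"gripper":5},
  {"translation":[0,0,0],"dr":[0,0,0],"gripper":5},
  {"translation":[0,0,0],"dr":[0,0,0],"gripper":5},
])

```text
t: 30.82
ee_pos: [0.5981, -0.0219, 0.2743]
tcp_rot: [179.8, 0.1, 135.0]
wrist_force: [0.4, -0.4, 0.2]
gripper_width: 0.0498
gripper_force: 0.0
```

Run:
```python
from h import *
print(observe()["ee_pos"],observe()["tcp_rot"])
p=cam("wrist")
for d in look_for(p,"bottle0")[:4]: print(round(float(d["score"]),2),d["bbox"]);caps(p,d["bbox"],.146)
print(pix(p,[[.5975,-.022,.146],[.5975,-.022,.068],[.5325,.043,.146]]))
t=cam("top")
for d in look_for(t,"bottle0")[:6]:
    l,tt,w,h=d["bbox"]; print(round(float(d["score"]),2),d["bbox"],world(t,(l+w/2,tt+h/2),.06).round(3))
go([.6075,.3382,.28],180)
```

```text
[ 0.59811026 -0.02189928  0.27427356] [1.79822608e+02 1.35734280e-01 1.35038341e+02]
0.65 [177.6, 28.7, 14.5, 38.2]
  blob [179.   53.6] [0, 16, 6, 22, 87] [0.4757 0.0148 0.146 ]
  blob [188.7  52.6] [10, 18, 4, 14, 45] [0.4808 0.0211 0.146 ]
0.57 [239.7, 63.0, 26.9, 35.7]
  blob [252.   65.9] [0, 0, 26, 11, 157] [0.5253 0.0511 0.146 ]
  blob [251.6  79.7] [3, 6, 20, 22, 330] [0.5327 0.0431 0.146 ]
  blob [242.5  94.3] [0, 25, 12, 10, 53] [0.5355 0.0291 0.146 ]
  blob [260.9  94.6] [16, 26, 10, 9, 37] [0.5469 0.0403 0.146 ]
0.56 [240.4, 155.7, 23.8, 38.5]
  blob [248.  161.5] [0, 0, 23, 19, 164] [ 0.5806 -0.0095  0.146 ]
  blob [251.  184.1] [0, 17, 23, 21, 357] [ 0.5978 -0.0229  0.146 ]
[[251.4159489  183.2061294 ]
 [251.4677343  165.89710007]
 [251.30395171  79.57645674]]
trans cm (tool axes now) [24.63 26.25 -0.95] dr [ -0.1  -0.2 -45. ]
```

>>> arm_command([
  {"translation":[0,0,0],"dr":[0,0,-6.4],"gripper":5},
  {"translation":[0,0,0],"dr":[0,0,-6.4],"gripper":5},
  {"translation":[0,0,0],"dr":[0,0,-6.4],"gripper":5},
  {"translation":[0,0,0],"dr":[0,0,-6.4],"gripper":5},
  {"translation":[0,0,0],"dr":[0,0,-6.4],"gripper":5},
  {"translation":[0,0,0],"dr":[0,0,-6.4],"gripper":5},
  {"translation":[0,0,0],"dr":[0,0,-6.6],"gripper":5},
])

```text
t: 31.6
ee_pos: [0.5966, -0.0217, 0.2707]
tcp_rot: [-180.0, -0.1, -179.6]
wrist_force: [-0.5, -0.9, 0.3]
gripper_width: 0.0498
gripper_force: 0.0
```

>>> arm_command([
  {"translation":[-0.1,3.6,0],"dr":[0,0,0],"gripper":5},
  {"translation":[-0.1,3.6,0],"dr":[0,0,0],"gripper":5},
  {"translation":[-0.1,3.6,0],"dr":[0,0,0],"gripper":5},
  {"translation":[-0.1,3.6,0],"dr":[0,0,0],"gripper":5},
  {"translation":[-0.1,3.6,0],"dr":[0,0,0],"gripper":5},
  {"translation":[-0.1,3.6,0],"dr":[0,0,0],"gripper":5},
  {"translation":[-0.1,3.6,0],"dr":[0,0,0],"gripper":5},
  {"translation":[-0.1,3.6,0],"dr":[0,0,0],"gripper":5},
])

```text
t: 32.27
ee_pos: [0.6043, 0.2677, 0.2707]
tcp_rot: [-179.9, -0.1, -180.0]
wrist_force: [0.5, -0.2, -0.3]
gripper_width: 0.0501
gripper_force: 0.0
```

>>> arm_command([
  {"translation":[-0.1,3.6,0],"dr":[0,0,0],"gripper":5},
  {"translation":[-0.1,3.6,0],"dr":[0,0,0],"gripper":5},
  {"translation":[0,0,2.5],"dr":[0,0,0],"gripper":5},
  {"translation":[0,0,2.5],"dr":[0,0,0],"gripper":5},
  {"translation":[0,0,2],"dr":[0,0,0],"gripper":5},
  {"translation":[0,0,0],"dr":[0,0,0],"gripper":5},
  {"translation":[0,0,0],"dr":[0,0,0],"gripper":5},
])

```text
t: 32.85
ee_pos: [0.6059, 0.3376, 0.1999]
tcp_rot: [-179.9, -0.2, -180.0]
wrist_force: [0.0, -0.0, 0.4]
gripper_width: 0.0498
gripper_force: 0.0
```

Run:
```python
from h import *
print(observe()["ee_pos"],observe()["tcp_rot"])
p=cam("wrist")
for n in ["bottle0","jar"]:
  for d in look_for(p,n)[:4]: print(n,round(float(d["score"]),2),d["bbox"]);caps(p,d["bbox"],.106)
R,x=pose(); print(pix(p,[x-[0,0,x[2]-.106]]))
```

```text
[0.60585231 0.33764337 0.19994741] [-179.85565939   -0.22713226 -179.96055524]
bottle0 0.67 [240.2, 163.5, 27.3, 44.7]
  blob [252.8 173.8] [0, 4, 27, 20, 227] [0.5875 0.3377 0.106 ]
  blob [252.7 196. ] [3, 22, 21, 22, 380] [0.6065 0.3377 0.106 ]
jar 0.66 [217.9, 84.7, 55.1, 56.1]
  blob [242.8 111.6] [0, 0, 53, 56, 2432] [0.5388 0.33   0.106 ]
[[253.65463156 197.53015946]]
```

>>> arm_command([
  {"translation":[-0.05,-0.1,3],"dr":[0,0,0],"gripper":5},
  {"translation":[0,0,3],"dr":[0,0,0],"gripper":5},
  {"translation":[0,0,3],"dr":[0,0,0],"gripper":5},
  {"translation":[0,0,1.8],"dr":[0,0,0],"gripper":5},
  {"translation":[0,0,0.9],"dr":[0,0,0],"gripper":5},
  {"translation":[0,0,0],"dr":[0,0,0],"gripper":4},
  {"translation":[0,0,0],"dr":[0,0,0],"gripper":3.5},
  {"translation":[0,0,0],"dr":[0,0,0],"gripper":3},
])

```text
t: 33.67
ee_pos: [0.609, 0.338, 0.088]
tcp_rot: [179.9, 0.2, -180.0]
wrist_force: [0.9, 0.1, 0.0]
gripper_width: 0.0302
gripper_force: 0.0
```

>>> arm_command([
  {"translation":[0,0,0],"dr":[0,0,0],"gripper":2.7},
  {"translation":[0,0,0],"dr":[0,0,0],"gripper":2.4},
  {"translation":[0,0,0],"dr":[0,0,0],"gripper":2.2},
  {"translation":[0,0,0],"dr":[0,0,0],"gripper":2.2},
  {"translation":[0,0,0],"dr":[0,0,0],"gripper":2.2},
  {"translation":[0,0,0],"dr":[0,0,0],"gripper":2.2},
])

```text
t: 34.17
ee_pos: [0.6088, 0.338, 0.0878]
tcp_rot: [179.9, 0.2, -180.0]
wrist_force: [-0.0, -0.3, 6.0]
gripper_width: 0.0248
gripper_force: 24.6
```

>>> arm_command([
  {"translation":[0,0,-1],"dr":[0,0,0],"gripper":2.2},
  {"translation":[0,0,-3],"dr":[0,0,0],"gripper":2.2},
  {"translation":[0,0,-3],"dr":[0,0,0],"gripper":2.2},
  {"translation":[0,0,-3],"dr":[0,0,0],"gripper":2.2},
  {"translation":[0,0,-3],"dr":[0,0,0],"gripper":2.2},
  {"translation":[0,0,-3],"dr":[0,0,0],"gripper":2.2},
  {"translation":[0,0,-3],"dr":[0,0,0],"gripper":2.2},
  {"translation":[0,0,0],"dr":[0,0,0],"gripper":2.2},
])

```text
t: 34.83
ee_pos: [0.6097, 0.3383, 0.284]
tcp_rot: [179.6, 0.6, -180.0]
wrist_force: [0.4, 0.5, 1.2]
gripper_width: 0.0244
gripper_force: 24.7
```

Run:
```python
from h import *
p=cam("wrist"); R,x=pose(); print(x,observe()["tcp_rot"],observe()["qpos"])
for d in look_for(p,"bottle0")[:2]: print(round(float(d["score"]),2),d["bbox"]);caps(p,d["bbox"],x[2]+.025)
print(pix(p,[x+[0,0,.025]]))
go([.5975,.043,.27],225)
```

```text
[0.60899143 0.33791362 0.28078405] [ 179.74995145    0.40338109 -179.96344178] [-39.01384304  23.14026337  11.02116183  73.61217478  -4.36396694
  83.17485426  61.66107561]
0.92 [229.0, 192.9, 50.3, 96.2]
  blob [251.6 211.8] [2, 6, 44, 36, 798] [0.579  0.3379 0.3058]
  blob [252.4 265.1] [6, 49, 37, 47, 1443] [0.6033 0.3382 0.3058]
[[251.68980537 276.62325606]]
trans cm (tool axes now) [  1.07 -29.45   0.71] dr [  0.    0.2 -45. ]
```

>>> arm_command([
  {"translation":[0,0,0],"dr":[0,0,-6.4],"gripper":2.2},
  {"translation":[0,0,0],"dr":[0,0,-6.4],"gripper":2.2},
  {"translation":[0,0,0],"dr":[0,0,-6.4],"gripper":2.2},
  {"translation":[0,0,0],"dr":[0,0,-6.4],"gripper":2.2},
  {"translation":[0,0,0],"dr":[0,0,-6.4],"gripper":2.2},
  {"translation":[0,0,0],"dr":[0,0,-6.4],"gripper":2.2},
  {"translation":[0,0,0],"dr":[0,0,-6.6],"gripper":2.2},
])

```text
t: 35.52
ee_pos: [0.6066, 0.3368, 0.2733]
tcp_rot: [179.9, -0.2, -134.6]
wrist_force: [-0.1, -0.4, -0.3]
gripper_width: 0.0248
gripper_force: 24.7
```

>>> arm_command([
  {"translation":[2.68,-2.5,0],"dr":[0,0,0],"gripper":2.2},
  {"translation":[2.68,-2.5,0],"dr":[0,0,0],"gripper":2.2},
  {"translation":[2.68,-2.5,0],"dr":[0,0,0],"gripper":2.2},
  {"translation":[2.68,-2.5,0],"dr":[0,0,0],"gripper":2.2},
  {"translation":[2.68,-2.5,0],"dr":[0,0,0],"gripper":2.2},
  {"translation":[2.68,-2.5,0],"dr":[0,0,0],"gripper":2.2},
  {"translation":[2.68,-2.5,0],"dr":[0,0,0],"gripper":2.2},
  {"translation":[2.68,-2.5,0],"dr":[0,0,0],"gripper":2.2},
])

```text
t: 36.18
ee_pos: [0.5961, 0.0424, 0.2737]
tcp_rot: [179.9, -0.1, -135.0]
wrist_force: [0.7, 0.3, 0.1]
gripper_width: 0.025
gripper_force: 24.7
```

>>> arm_command([
  {"translation":[0,0,2.5],"dr":[0,0,0],"gripper":2.2},
  {"translation":[0,0,2.5],"dr":[0,0,0],"gripper":2.2},
  {"translation":[0,0,1.5],"dr":[0,0,0],"gripper":2.2},
  {"translation":[0,0,0],"dr":[0,0,0],"gripper":2.2},
  {"translation":[0,0,0],"dr":[0,0,0],"gripper":2.2},
  {"translation":[0,0,0],"dr":[0,0,0],"gripper":2.2},
])

```text
t: 36.68
ee_pos: [0.5977, 0.0444, 0.2108]
tcp_rot: [-180.0, 0.0, -134.9]
wrist_force: [-0.3, -0.2, 0.5]
gripper_width: 0.0247
gripper_force: 24.7
```

Run:
```python
from h import *
p=cam("wrist"); R,x=pose(); print(x,observe()["tcp_rot"],observe()["qpos"])
for d in look_for(p,"bottle0")[:4]: print(round(float(d["score"]),2),d["bbox"])
print("cup rim",pix(p,[[.5975,.043,.091]]),"TCP z+.018",pix(p,[x+[0,0,.018]]))
go([.599,.0444,.1295],225)
save(p,"w13",(110,90,280,230),2.2)
```

```text
[0.59805295 0.04445465 0.21139904] [-1.79945694e+02  7.03353643e-02 -1.34937175e+02] [-16.82796648  13.31743023  11.74466761  94.0734999   -2.81643365
  72.80889971 130.50096448]
0.8 [233.1, 192.9, 45.4, 95.7]
0.59 [287.6, 117.1, 43.2, 36.7]
0.58 [171.2, 118.8, 44.8, 40.2]
cup rim [[251.75881475 184.90125761]] TCP z+.018 [[252.25431985 273.89085086]]
trans cm (tool axes now) [-0.04 -0.05  8.22] dr [-0.1  0.1  0.1]
```

View pics/w13.png

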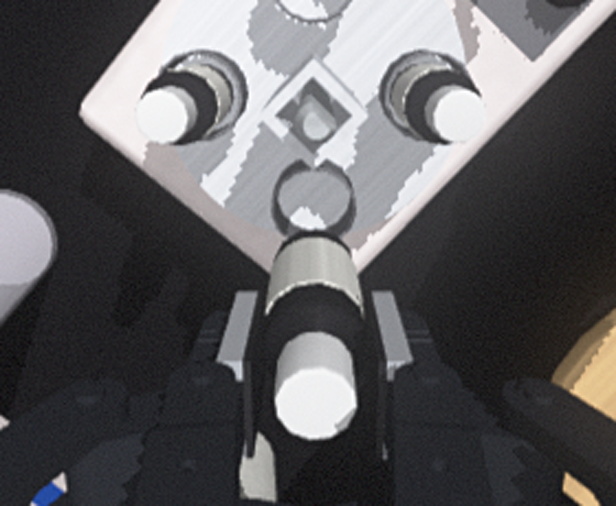

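Run:
```python
from h import *
p=cam("wrist"); R,x=pose()
f=lambda u,v:np.array([110+u/2.2,90+v/2.2])
for n,q,z in [("D",(166,115),.146),("B",(458,115),.146),("col",(312,113),.149),("cup",(314,200),.091),("held",(316,404),x[2]+.018)]: 
    w=world(p,f(*q),z)[0]; print(n,w.round(4),"tool",((w-x)@R).round(4))
```

```text
D [ 0.5977 -0.0213  0.146 ] tool [ 0.047  -0.046   0.0657]
B [0.5335 0.0429 0.146 ] tool [0.0469 0.0448 0.0655]
col [0.5649 0.0102 0.149 ] tool [ 0.0479 -0.0006  0.0626]
cup [0.5951 0.0412 0.091 ] tool [4.700e-03 1.000e-04 1.207e-01]
held [0.5983 0.0451 0.2297] tool [-0.0005  0.0004 -0.018 ]
```

>>> arm_command([
  {"translation":[0.28,0,2],"dr":[0,0,0],"gripper":2.2},
  {"translation":[0,0,2.5],"dr":[0,0,0],"gripper":2.2},
  {"translation":[0,0,1.5],"dr":[0,0,0],"gripper":2.2},
  {"translation":[0,0,0.8],"dr":[0,0,0],"gripper":2.2},
  {"translation":[0,0,0.8],"dr":[0,0,0],"gripper":2.2},
  {"translation":[0,0,0.3],"dr":[0,0,0],"gripper":2.2},
  {"translation":[0,0,0],"dr":[0,0,0],"gripper":2.2},
  {"translation":[0,0,0],"dr":[0,0,0],"gripper":2.2},
])

```text
t: 37.5
ee_pos: [0.5962, 0.0423, 0.1323]
tcp_rot: [-179.9, 0.1, -135.0]
wrist_force: [-0.6, -0.9, -0.2]
gripper_width: 0.0247
gripper_force: 24.7
```

>>> arm_command([
  {"translation":[0,0,0.2],"dr":[0,0,0],"gripper":2.2},
  {"translation":[0,0,0],"dr":[0,0,0],"gripper":2.2},
  {"translation":[0,0,0],"dr":[0,0,0],"gripper":2.2},
])

```text
t: 37.75
ee_pos: [0.5958, 0.0423, 0.1298]
tcp_rot: [-180.0, 0.0, -135.0]
wrist_force: [1.0, -0.5, -1.8]
gripper_width: 0.0249
gripper_force: 24.7
```

>>> arm_command([
  {"translation":[0,0,0.15],"dr":[0,0,0],"gripper":2.2},
  {"translation":[0,0,0],"dr":[0,0,0],"gripper":2.7},
  {"translation":[0,0,0],"dr":[0,0,0],"gripper":3.2},
  {"translation":[0,0,0],"dr":[0,0,0],"gripper":3.8},
  {"translation":[0,0,0],"dr":[0,0,0],"gripper":4},
  {"translation":[0,0,-2],"dr":[0,0,0],"gripper":4},
  {"translation":[0,0,-3.5],"dr":[0,0,0],"gripper":4},
  {"translation":[0,0,-3.5],"dr":[0,0,0],"gripper":4},
])

```text
t: 38.42
ee_pos: [0.5944, 0.0421, 0.2176]
tcp_rot: [179.9, -0.2, -135.0]
wrist_force: [1.3, 0.2, 0.7]
gripper_width: 0.0402
gripper_force: 0.0
```

>>> arm_command([
  {"translation":[0,0,-3.5],"dr":[0,0,0],"gripper":6},
  {"translation":[0,0,-2.5],"dr":[0,0,0],"gripper":6},
  {"translation":[0,0,0],"dr":[0,0,0],"gripper":6},
  {"translation":[0,0,0],"dr":[0,0,0],"gripper":6},
])

```text
t: 38.75
ee_pos: [0.5964, 0.0423, 0.2799]
tcp_rot: [-179.9, 0.2, -135.0]
wrist_force: [-1.0, -0.5, -1.1]
gripper_width: 0.0598
gripper_force: 0.0
```

Run:
```python
from h import *
print(observe()["ee_pos"],observe()["tcp_rot"])
p=cam("wrist")
for d in look_for(p,"bottle0")[:5]: print(round(float(d["score"]),2),d["bbox"]);caps(p,d["bbox"],.146)
print(pix(p,[[.5965,.042,.146],[.5975,-.022,.146],[.5325,.043,.146]]))
t=cam("top")
for d in look_for(t,"plate")[:2]: 
    l,tt,w,h=d["bbox"];print("plate",d["bbox"],d["score"],world(t,(l+w/2,tt+h/2),.003).round(3))
go([.462,-.409,.25],68)
```

```text
[0.5964356  0.04225624 0.27993144] [-179.86431315    0.19377785 -134.95969354]
0.86 [280.0, 114.7, 31.3, 31.7]
  blob [291.1 123.1] [0, 0, 31, 31, 309] [0.5328 0.0277 0.146 ]
  blob [301.9 134.8] [12, 11, 19, 20, 310] [0.5329 0.0424 0.146 ]
0.79 [241.0, 153.3, 26.3, 35.6]
  blob [242.7 154.2] [0, 0, 6, 5, 17] [0.5844 0.0166 0.146 ]
  blob [263.8 154.9] [18, 0, 8, 7, 29] [0.5708 0.0311 0.146 ]
  blob [260.8 162.9] [10, 5, 16, 15, 83] [0.5782 0.0345 0.146 ]
  blob [242.  164.7] [0, 7, 4, 11, 24] [0.592  0.0231 0.146 ]
  blob [253.5 180.1] [0, 17, 26, 18, 328] [0.595  0.0416 0.146 ]
0.71 [193.8, 117.5, 30.5, 32.7]
  blob [202.8 136. ] [0, 0, 30, 32, 515] [ 0.5983 -0.0213  0.146 ]
  blob [216.3 124.2] [10, 0, 20, 25, 156] [ 0.5817 -0.0197  0.146 ]
0.16 [201.3, 69.4, 109.7, 110.5]
  blob [254.9 120.1] [0, 0, 109, 110, 9833] [0.5543 0.0025 0.146 ]
  blob [242.  164.7] [40, 91, 4, 11, 24] [0.592  0.0231 0.146 ]
  blob [253.2 174.6] [44, 101, 17, 9, 118] [0.5913 0.0374 0.146 ]
[[252.72610134 181.47525013]
 [202.88592002 134.83774152]
 [302.63386719 134.87770216]]
plate [353.1, 216.0, 39.8, 39.6] 0.85 [[ 0.466 -0.406  0.003]]
trans cm (tool axes now) [ 41.3  -22.5    2.66] dr [ -0.2  -0.2 157. ]
```

>>> arm_command([
  {"translation":[3.18,-1.73,0],"dr":[0,0,0],"gripper":6},
  {"translation":[3.18,-1.73,0],"dr":[0,0,0],"gripper":6},
  {"translation":[3.18,-1.73,0],"dr":[0,0,0],"gripper":6},
  {"translation":[3.18,-1.73,0],"dr":[0,0,0],"gripper":6},
  {"translation":[3.18,-1.73,0],"dr":[0,0,0],"gripper":6},
  {"translation":[3.18,-1.73,0],"dr":[0,0,0],"gripper":6},
  {"translation":[3.18,-1.73,0],"dr":[0,0,0],"gripper":6},
  {"translation":[3.18,-1.73,0],"dr":[0,0,0],"gripper":6},
])

```text
t: 39.62
ee_pos: [0.5231, -0.2024, 0.2752]
tcp_rot: [179.9, -0.4, -135.3]
wrist_force: [0.9, 0.7, 0.0]
gripper_width: 0.0598
gripper_force: 0.0
```

>>> arm_command([
  {"translation":[3.18,-1.73,0],"dr":[0,0,0],"gripper":6},
  {"translation":[3.18,-1.73,0],"dr":[0,0,0],"gripper":6},
  {"translation":[3.18,-1.73,0],"dr":[0,0,0],"gripper":6},
  {"translation":[3.18,-1.73,0],"dr":[0,0,0],"gripper":6},
  {"translation":[3.18,-1.73,0],"dr":[0,0,0],"gripper":6},
  {"translation":[0,0,0],"dr":[0,0,7.1],"gripper":6},
  {"translation":[0,0,0],"dr":[0,0,7.1],"gripper":6},
  {"translation":[0,0,0],"dr":[0,0,7.1],"gripper":6},
])

```text
t: 40.28
ee_pos: [0.505, -0.2658, 0.2651]
tcp_rot: [179.5, -1.7, -156.6]
wrist_force: [0.7, 0.2, -0.8]
gripper_width: 0.0599
gripper_force: 0.0
```

>>> arm_command([
  {"translation":[0,0,0],"dr":[0,0,7.1],"gripper":6},
  {"translation":[0,0,0],"dr":[0,0,7.1],"gripper":6},
  {"translation":[0,0,0],"dr":[0,0,7.1],"gripper":6},
  {"translation":[0,0,0],"dr":[0,0,7.1],"gripper":6},
  {"translation":[0,0,0],"dr":[0,0,7.1],"gripper":6},
  {"translation":[0,0,0],"dr":[0,0,7.1],"gripper":6},
  {"translation":[0,0,0],"dr":[0,0,7.1],"gripper":6},
  {"translation":[0,0,0],"dr":[0,0,7.1],"gripper":6},
])

```text
t: 40.95
ee_pos: [0.5059, -0.264, 0.2653]
tcp_rot: [-178.8, -1.3, 146.8]
wrist_force: [0.6, 0.2, 0.5]
gripper_width: 0.06
gripper_force: 0.0
```

>>> arm_command([
  {"translation":[0,0,0],"dr":[0,0,7.1],"gripper":6},
  {"translation":[0,0,0],"dr":[0,0,7.1],"gripper":6},
  {"translation":[0,0,0],"dr":[0,0,7.1],"gripper":6},
  {"translation":[0,0,0],"dr":[0,0,7.1],"gripper":6},
  {"translation":[0,0,0],"dr":[0,0,7.1],"gripper":6},
  {"translation":[0,0,0],"dr":[0,0,7.1],"gripper":6},
  {"translation":[0,0,0],"dr":[0,0,7.1],"gripper":6},
  {"translation":[0,0,0],"dr":[0,0,7.1],"gripper":6},
])

```text
t: 41.62
ee_pos: [0.5059, -0.264, 0.2653]
tcp_rot: [-178.3, 0.3, 90.0]
wrist_force: [-0.1, 0.1, 1.0]
gripper_width: 0.0596
gripper_force: 0.0
```

>>> arm_command([
  {"translation":[0,0,0],"dr":[0,0,7.1],"gripper":6},
  {"translation":[0,0,0],"dr":[0,0,7.1],"gripper":6},
  {"translation":[0,0,0],"dr":[0,0,7.1],"gripper":6},
  {"translation":[0,0,2],"dr":[0,0,0.8],"gripper":6},
  {"translation":[0,0,2],"dr":[0,0,0],"gripper":6},
  {"translation":[0,0,0],"dr":[0,0,0],"gripper":6},
  {"translation":[0,0,0],"dr":[0,0,0],"gripper":6},
])

```text
t: 42.2
ee_pos: [0.5042, -0.264, 0.225]
tcp_rot: [-178.4, 0.9, 68.3]
wrist_force: [0.9, 0.1, 0.3]
gripper_width: 0.06
gripper_force: 0.0
```

Run:
```python
from h import *
print(observe()["ee_pos"],observe()["tcp_rot"],observe()["qpos"][-1])
p=cam("wrist"); im=p["pixels"]
R,x=pose()
for d in cut_out(p,"plate")[:2]:
    print("plate",[round(v) for v in d["bbox"]],round(float(d["score"]),2))
d=cut_out(p,"plate")[0]; m=d["region"].astype(np.uint8)
c=max(cv2.findContours(m,cv2.RETR_EXTERNAL,cv2.CHAIN_APPROX_NONE)[0],key=cv2.contourArea)
h=cv2.convexHull(c); W=world(p,h.reshape(-1,2),.006)
# disc circle fit in world
A=np.c_[2*W[:,:2],np.ones(len(W))];s=np.linalg.lstsq(A,(W[:,:2]**2).sum(1),rcond=None)[0]
print("disc",s[:2].round(4),np.sqrt(s[2]+s[:2]@s[:2]).round(4))
# rectify plane z=.006 around the disc, 4 px/mm
def rect(z,c,half,k):
    n=int(2*half*k); g=np.stack(np.meshgrid(np.arange(n),np.arange(n)),-1).reshape(-1,2)
    P=np.c_[c[0]-half+g[:,0]/k,c[1]+half-g[:,1]/k,np.full(len(g),z)]
    q=pix(p,P).astype(np.float32).reshape(n,n,2)
    return cv2.remap(im,q[...,0],q[...,1],cv2.INTER_CUBIC)
a=rect(.006,s[:2],.07,2800); b=rect(.038,s[:2],.028,7000)
cv2.imwrite("pics/r1.png",cv2.cvtColor(np.hstack([a,b]),cv2.COLOR_RGB2BGR)); print(a.shape,b.shape)
```

```text
[ 0.50424825 -0.26398738  0.22503721] [-178.39597595    0.88257751   68.27089219] -1.055568967010602
plate [221, 218, 87, 82] 0.75
disc [ 0.4604 -0.4007] 0.0624
(392, 392, 3) (392, 392, 3)
```

View pics/r1.png

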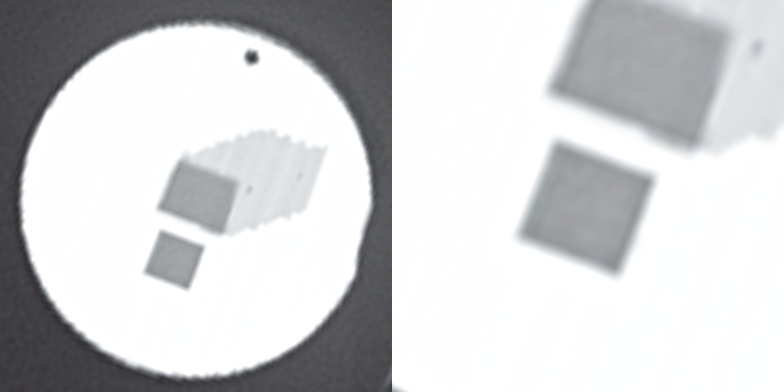

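Run:
```python
from h import *
go([.4602,-.4017,.16],68.5)
```

```text
trans cm (tool axes now) [-14.32   0.98   7.  ] dr [-1.3  0.9 -0.2]
```

>>> arm_command([
  {"translation":[0,0,0],"dr":[-1.3,0.9,-0.2],"gripper":6},
  {"translation":[-3.6,0.24,0],"dr":[0,0,0],"gripper":6},
  {"translation":[-3.6,0.24,0],"dr":[0,0,0],"gripper":6},
  {"translation":[-3.6,0.24,0],"dr":[0,0,0],"gripper":6},
  {"translation":[-3.6,0.24,2],"dr":[0,0,0],"gripper":6},
  {"translation":[0,0,2.5],"dr":[0,0,0],"gripper":6},
  {"translation":[0,0,2],"dr":[0,0,0],"gripper":6},
  {"translation":[0,0,0],"dr":[0,0,0],"gripper":6},
])

```text
t: 43.02
ee_pos: [0.4591, -0.4014, 0.1583]
tcp_rot: [-179.6, -0.1, 68.3]
wrist_force: [-0.0, 0.7, -1.4]
gripper_width: 0.0601
gripper_force: 0.0
```

>>> arm_command([
  {"translation":[0,0,0],"dr":[0,0,0],"gripper":6},
  {"translation":[0,0,0],"dr":[0,0,0],"gripper":6},
  {"translation":[0,0,0],"dr":[0,0,0],"gripper":6},
])

```text
t: 43.27
ee_pos: [0.4629, -0.4022, 0.1644]
tcp_rot: [179.9, 0.1, 68.5]
wrist_force: [-0.0, -0.3, 0.3]
gripper_width: 0.06
gripper_force: 0.0
```

```bash
cat >> h.py <<'E'
def hole(p,c,z,half=.03,k=4000,lo=.03):
    """rectify plane z round world point c; dark-square (17 mm bore of a grip) centre and edge angle"""
    n=int(2*half*k); g=np.stack(np.meshgrid(np.arange(n),np.arange(n)),-1).reshape(-1,2)
    P=np.c_[c[0]-half+g[:,0]/k,c[1]+half-g[:,1]/k,np.full(len(g),z)]
    q=pix(p,P).astype(np.float32).reshape(n,n,2)
    a=cv2.GaussianBlur(cv2.cvtColor(cv2.remap(p["pixels"],q[...,0],q[...,1],cv2.INTER_CUBIC),cv2.COLOR_RGB2GRAY),(5,5),0)
    _,m=cv2.threshold(a,0,255,cv2.THRESH_BINARY_INV+cv2.THRESH_OTSU)
    for cc in cv2.findContours(m,cv2.RETR_LIST,cv2.CHAIN_APPROX_NONE)[0]:
        (u,v),(w,h),ang=cv2.minAreaRect(cc)
        if 40<w<110 and 40<h<110: print("  hole",np.round([c[0]-half+u/k,c[1]+half-v/k],4),"size mm",round(w/k*1e3,1),round(h/k*1e3,1),"angle",round(-ang,1))
E
python3 - <<'E'
from h import *
print(observe()["ee_pos"],observe()["tcp_rot"])
p=cam("wrist"); hole(p,(.4602,-.4017),.038)
go([.4602,-.4017,.03],68.5)
E
```

```text
[ 0.46288783 -0.40216619  0.16437456] [1.79851154e+02 8.64527096e-02 6.85110916e+01]
  hole [ 0.4603 -0.4023] size mm 17.0 17.1 angle -21.0
trans cm (tool axes now) [-0.03 -0.28 13.42] dr [0.1 0.1 0. ]
```

>>> arm_command([
  {"translation":[-0.1,-0.3,2],"dr":[0,0,-0.5],"gripper":6},
  {"translation":[0,0,3],"dr":[0,0,0],"gripper":6},
  {"translation":[0,0,3],"dr":[0,0,0],"gripper":6},
  {"translation":[0,0,3],"dr":[0,0,0],"gripper":6},
  {"translation":[0,0,1],"dr":[0,0,0],"gripper":6},
  {"translation":[0,0,0.7],"dr":[0,0,0],"gripper":6},
  {"translation":[0,0,0],"dr":[0,0,0],"gripper":6},
  {"translation":[0,0,0],"dr":[0,0,0],"gripper":6},
], squeeze=60)

```text
t: 43.98
ee_pos: [0.4592, -0.4024, 0.0367]
tcp_rot: [179.9, 0.1, 69.0]
wrist_force: [0.3, 0.8, 0.8]
gripper_width: 0.0601
gripper_force: 0.0
```

>>> arm_command([
  {"translation":[0,0,0.6],"dr":[0,0,0],"gripper":6},
  {"translation":[0,0,0],"dr":[0,0,0],"gripper":6},
  {"translation":[0,0,0],"dr":[0,0,0],"gripper":2},
  {"translation":[0,0,0],"dr":[0,0,0],"gripper":2},
  {"translation":[0,0,0],"dr":[0,0,0],"gripper":2},
  {"translation":[0,0,0],"dr":[0,0,0],"gripper":2},
  {"translation":[0,0,0],"dr":[0,0,0],"gripper":2},
  {"translation":[0,0,0],"dr":[0,0,0],"gripper":2},
])

```text
t: 44.65
ee_pos: [0.4588, -0.4022, 0.0298]
tcp_rot: [180.0, 0.0, 68.9]
wrist_force: [0.7, -0.0, 4.9]
gripper_width: 0.0231
gripper_force: 61.1
```

>>> arm_command([
  {"translation":[0,0,0],"dr":[0,0,0],"gripper":2},
  {"translation":[0,0,0],"dr":[0,0,0],"gripper":2},
  {"translation":[0,0,0],"dr":[0,0,0],"gripper":2},
])

```text
t: 44.9
ee_pos: [0.4587, -0.4022, 0.0298]
tcp_rot: [180.0, 0.0, 68.9]
wrist_force: [0.4, -0.0, 5.9]
gripper_width: 0.0228
gripper_force: 61.2
```

>>> arm_command([
  {"translation":[0,0,-2],"dr":[0,0,0],"gripper":2},
  {"translation":[0,0,-3.5],"dr":[0,0,0],"gripper":2},
  {"translation":[0,0,-3.5],"dr":[0,0,0],"gripper":2},
  {"translation":[0,0,-3.5],"dr":[0,0,0],"gripper":2},
  {"translation":[0,0,-3.5],"dr":[0,0,0],"gripper":2},
  {"translation":[0,0,-3.5],"dr":[0,0,0],"gripper":2},
  {"translation":[0,0,0],"dr":[0,0,0],"gripper":2},
  {"translation":[0,0,0],"dr":[0,0,0],"gripper":2},
])

```text
t: 45.57
ee_pos: [0.4589, -0.4023, 0.2257]
tcp_rot: [179.9, 0.1, 68.9]
wrist_force: [0.1, -0.2, -2.0]
gripper_width: 0.0229
gripper_force: 60.4
```

Run:
```python
from h import *
s=observe();print(s["ee_pos"],s["tcp_rot"],s["gripper_width"],s["wrist_force"])
p=cam("wrist"); R,x=pose()
for dz in (.005,.008): hole(p,x[:2],x[2]+dz)
go([.665,.01,.24],181)
```

```text
[ 0.45892412 -0.40228946  0.22574817] [1.79877068e+02 9.90701517e-02 6.89421213e+01] 0.022857956260407448 [ 0.14242836 -0.19136803 -2.02491664]
  hole [ 0.4577 -0.4048] size mm 17.4 17.6 angle -20.7
  hole [ 0.4585 -0.4031] size mm 17.0 17.1 angle -21.2
trans cm (tool axes now) [45.85  4.54 -1.68] dr [-1.000e-01 -1.000e-01 -1.121e+02]
```

>>> arm_command([
  {"translation":[0,0,-1],"dr":[0,0,-6.9],"gripper":2},
  {"translation":[0,0,-1],"dr":[0,0,-6.9],"gripper":2},
  {"translation":[0,0,0],"dr":[0,0,-6.9],"gripper":2},
  {"translation":[0,0,0],"dr":[0,0,-6.9],"gripper":2},
  {"translation":[0,0,0],"dr":[0,0,-6.9],"gripper":2},
  {"translation":[0,0,0],"dr":[0,0,-6.9],"gripper":2},
  {"translation":[0,0,0],"dr":[0,0,-6.9],"gripper":2},
  {"translation":[0,0,0],"dr":[0,0,-6.9],"gripper":2},
])

```text
t: 46.28
ee_pos: [0.457, -0.4009, 0.2406]
tcp_rot: [-179.9, -0.4, 124.5]
wrist_force: [-0.3, 0.4, -2.0]
gripper_width: 0.0228
gripper_force: 60.2
```

>>> arm_command([
  {"translation":[0,0,0],"dr":[0,0,-7],"gripper":2},
  {"translation":[0,0,0],"dr":[0,0,-7],"gripper":2},
  {"translation":[0,0,0],"dr":[0,0,-7],"gripper":2},
  {"translation":[0,0,0],"dr":[0,0,-7],"gripper":2},
  {"translation":[0,0,0],"dr":[0,0,-7],"gripper":2},
  {"translation":[0,0,0],"dr":[0,0,-7],"gripper":2},
  {"translation":[0,0,0],"dr":[0,0,-7],"gripper":2},
  {"translation":[0,0,0],"dr":[0,0,-6.9],"gripper":2},
])

```text
t: 46.95
ee_pos: [0.457, -0.4009, 0.2407]
tcp_rot: [179.8, -0.3, -179.6]
wrist_force: [-1.4, 0.1, -2.3]
gripper_width: 0.0231
gripper_force: 60.2
```

>>> arm_command([
  {"translation":[-0.87,3.43,0],"dr":[0,0,0],"gripper":2},
  {"translation":[-0.87,3.43,0],"dr":[0,0,0],"gripper":2},
  {"translation":[-0.87,3.43,0],"dr":[0,0,0],"gripper":2},
  {"translation":[-0.87,3.43,0],"dr":[0,0,0],"gripper":2},
  {"translation":[-0.87,3.43,0],"dr":[0,0,0],"gripper":2},
  {"translation":[-0.87,3.43,0],"dr":[0,0,0],"gripper":2},
  {"translation":[-0.87,3.43,0],"dr":[0,0,0],"gripper":2},
  {"translation":[-0.87,3.43,0],"dr":[0,0,0],"gripper":2},
])

```text
t: 47.62
ee_pos: [0.5263, -0.1255, 0.2412]
tcp_rot: [179.9, -0.3, -180.0]
wrist_force: [1.1, 0.2, -1.8]
gripper_width: 0.0227
gripper_force: 60.2
```

>>> arm_command([
  {"translation":[-0.87,3.43,0],"dr":[0,0,0],"gripper":2},
  {"translation":[-0.87,3.43,0],"dr":[0,0,0],"gripper":2},
  {"translation":[-0.87,3.43,0],"dr":[0,0,0],"gripper":2},
  {"translation":[-0.87,3.43,0],"dr":[0,0,0],"gripper":2},
  {"translation":[0,0,0],"dr":[0,0,0],"gripper":2},
  {"translation":[0,0,0],"dr":[0,0,0],"gripper":2},
  {"translation":[0,0,0],"dr":[0,0,0],"gripper":2},
  {"translation":[0,0,0],"dr":[0,0,0],"gripper":2},
])

```text
t: 48.28
ee_pos: [0.5615, 0.0082, 0.2423]
tcp_rot: [-180.0, -0.2, 179.9]
wrist_force: [-0.1, -0.1, -2.0]
gripper_width: 0.023
gripper_force: 60.2
```

Run:
```python
from h import *
print(observe()["ee_pos"],observe()["tcp_rot"],observe()["qpos"][-1])
p=cam("wrist"); R,x=pose(); hole(p,x[:2],x[2]+.0082)
g=cv2.cvtColor(p["pixels"],cv2.COLOR_RGB2GRAY)
print("predicted dot px",pix(p,[x+R@[.055,0,.0258]]))
u,v=pix(p,[x+R@[.0532,0,.0238]])[0].astype(int); s=g[v-9:v+10,u-12:u+13]; i=np.unravel_index(s.argmin(),s.shape); print("dot",u-12+i[1],v-9+i[0],s.min(),np.median(s))
w=world(p,(u-12+i[1],v-9+i[0]),x[2]-.0238)[0]; print("dot tool",((w-x)@R).round(4))
go([.5637,.0102,.225],180)
```

```text
[0.56154898 0.00817758 0.24228322] [-179.98222661   -0.22556718  179.92289699] 79.48183262882172
  hole [0.5615 0.008 ] size mm 16.3 16.2 angle -0.9
predicted dot px [[252.07401293 137.18632726]]
dot 250 134 84 237.0
dot tool [ 0.0569 -0.0011  0.024 ]
trans cm (tool axes now) [-0.2   0.22  1.77] dr [-0.  -0.2 -0.1]
```

>>> arm_command([
  {"translation":[-0.25,0.21,0],"dr":[0,0,0],"gripper":2},
  {"translation":[0,0,1.5],"dr":[0,0,0],"gripper":2},
  {"translation":[0,0,1.5],"dr":[0,0,0],"gripper":2},
  {"translation":[0,0,0.8],"dr":[0,0,0],"gripper":2},
  {"translation":[0,0,0],"dr":[0,0,0],"gripper":2},
  {"translation":[0,0,0],"dr":[0,0,0],"gripper":2},
])

```text
t: 48.83
ee_pos: [0.5647, 0.0116, 0.2057]
tcp_rot: [180.0, -0.1, -180.0]
wrist_force: [-0.2, -0.4, -2.4]
gripper_width: 0.0227
gripper_force: 60.3
```

Run:
```python
from h import *
print(observe()["ee_pos"],observe()["tcp_rot"]); go([.564,.0102,.2008],180)
# shaft end seen through the bore: bright blob inside the hole?
p=cam("wrist");R,x=pose(); hole(p,x[:2],x[2]+.0082)
```

```text
[0.56472506 0.01159734 0.2057075 ] [ 1.79986487e+02 -1.01130207e-01 -1.79993424e+02]
trans cm (tool axes now) [ 0.07 -0.14  0.49] dr [ 0.  -0.1  0. ]
  hole [0.5643 0.0115] size mm 16.0 15.8 angle -90.0
```

>>> arm_command([
  {"translation":[0.06,-0.13,0.3],"dr":[0,0,0],"gripper":2},
  {"translation":[0,0,0.2],"dr":[0,0,0],"gripper":2},
  {"translation":[0,0,0.2],"dr":[0,0,0],"gripper":2},
  {"translation":[0,0,0],"dr":[0,0,0],"gripper":2},
])

```text
t: 49.22
ee_pos: [0.5641, 0.0106, 0.1986]
tcp_rot: [-180.0, -0.1, -180.0]
wrist_force: [0.1, 0.1, -1.7]
gripper_width: 0.0233
gripper_force: 60.3
```

>>> arm_command([
  {"translation":[0,0,0.2],"dr":[0,0,0],"gripper":2},
  {"translation":[0,0,0.2],"dr":[0,0,0],"gripper":2},
  {"translation":[0,0,0],"dr":[0,0,0],"gripper":2},
])

```text
t: 49.47
ee_pos: [0.564, 0.0107, 0.1944]
tcp_rot: [180.0, -0.1, -180.0]
wrist_force: [-0.2, 0.6, -3.0]
gripper_width: 0.0232
gripper_force: 60.3
```

>>> arm_command([
  {"translation":[0,0,0.2],"dr":[0,0,0],"gripper":2},
  {"translation":[0,0,0.2],"dr":[0,0,0],"gripper":2},
  {"translation":[0,0,0],"dr":[0,0,0],"gripper":2},
])

```text
t: 49.72
ee_pos: [0.5639, 0.0107, 0.1903]
tcp_rot: [180.0, -0.1, -180.0]
wrist_force: [-0.9, 0.9, -1.2]
gripper_width: 0.0229
gripper_force: 60.3
```

>>> arm_command([
  {"translation":[0,0,0.2],"dr":[0,0,0],"gripper":2},
  {"translation":[0,0,0.2],"dr":[0,0,0],"gripper":2},
  {"translation":[0,0,0],"dr":[0,0,0],"gripper":2},
])

```text
t: 49.97
ee_pos: [0.5639, 0.0107, 0.1864]
tcp_rot: [180.0, -0.1, -180.0]
wrist_force: [0.1, -0.2, -1.7]
gripper_width: 0.0228
gripper_force: 60.3
```

Sliding on freely; 7.6 mm to the seat.

>>> arm_command([
  {"translation":[0,0,0.25],"dr":[0,0,0],"gripper":2},
  {"translation":[0,0,0.25],"dr":[0,0,0],"gripper":2},
  {"translation":[0,0,0],"dr":[0,0,0],"gripper":2},
])

```text
t: 50.22
ee_pos: [0.5639, 0.0107, 0.1812]
tcp_rot: [180.0, -0.1, -180.0]
wrist_force: [0.3, -0.4, -1.3]
gripper_width: 0.0229
gripper_force: 60.3
```

>>> arm_command([
  {"translation":[0,0,0.2],"dr":[0,0,0],"gripper":2},
  {"translation":[0,0,0.15],"dr":[0,0,0],"gripper":2},
  {"translation":[0,0,0],"dr":[0,0,0],"gripper":2},
  {"translation":[0,0,0],"dr":[0,0,0],"gripper":2},
])

```text
t: 50.55
ee_pos: [0.5644, 0.0108, 0.1788]
tcp_rot: [-180.0, -0.0, -180.0]
wrist_force: [-1.3, -0.3, 1.6]
gripper_width: 0.0231
gripper_force: 60.7
```

>>> arm_command([
  {"translation":[0,0,0.2],"dr":[0,0,0],"gripper":2},
  {"translation":[0,0,0],"dr":[0,0,0],"gripper":2},
  {"translation":[0,0,0],"dr":[0,0,0],"gripper":2},
])

```text
t: 50.8
ee_pos: [0.5647, 0.0108, 0.1787]
tcp_rot: [-179.9, 0.0, -180.0]
wrist_force: [-4.7, -0.8, 11.6]
gripper_width: 0.0231
gripper_force: 62.2
```

>>> arm_command([
  {"translation":[0,0,0],"dr":[0,0,0],"gripper":4.5},
  {"translation":[0,0,0],"dr":[0,0,0],"gripper":4.5},
  {"translation":[0,0,0],"dr":[0,0,0],"gripper":4.5},
  {"translation":[0,0,0],"dr":[0,0,0],"gripper":4.5},
  {"translation":[0,0,-2],"dr":[0,0,0],"gripper":4.5},
  {"translation":[0,0,-3.5],"dr":[0,0,0],"gripper":4.5},
  {"translation":[0,0,-3.5],"dr":[0,0,0],"gripper":4.5},
  {"translation":[0,0,-2],"dr":[0,0,0],"gripper":4.5},
])

```text
t: 51.47
ee_pos: [0.5654, 0.0111, 0.2898]
tcp_rot: [180.0, 0.2, -179.9]
wrist_force: [0.5, 0.7, 0.7]
gripper_width: 0.0449
gripper_force: 0.0
```

>>> arm_command([
  {"translation":[0,0,0],"dr":[0,0,0],"gripper":4.5},
  {"translation":[0,0,0],"dr":[0,0,0],"gripper":4.5},
  {"translation":[0,0,0],"dr":[0,0,0],"gripper":4.5},
])

```text
t: 51.72
ee_pos: [0.5638, 0.0105, 0.2852]
tcp_rot: [180.0, -0.2, -180.0]
wrist_force: [0.3, -0.4, 0.3]
gripper_width: 0.0449
gripper_force: 0.0
```

Run:
```python
from h import *
print(observe()["ee_pos"],observe()["tcp_rot"])
p=cam("wrist"); hole(p,(.5646,.0105),.187)
g=cv2.cvtColor(p["pixels"],cv2.COLOR_RGB2GRAY)
for d in cut_out(p,"switch")[:3]: 
    c=np.argwhere(d["region"]).mean(0)[::-1]; print("switch",round(float(d["score"]),2),[round(v) for v in d["bbox"]],c,world(p,c,.103))
q=pix(p,[[.4584,.0254,.103]]);print(q)
u,v=q[0].astype(int); m=(g[v-25:v+26,u-25:u+26]<60).astype(np.uint8); n,_,st,c=cv2.connectedComponentsWithStats(m)
for i in range(1,n):
    if st[i,4]>20: print("dark",st[i].tolist(),c[i]+[u-25,v-25],world(p,c[i]+[u-25,v-25],.103)[0].round(4))
# disc circle of the plate at z .155 -> level?
d=cut_out(p,"plate")[0]; W=world(p,cv2.convexHull(max(cv2.findContours(d["region"].astype(np.uint8),0,1)[0],key=cv2.contourArea)).reshape(-1,2),.155)
s=np.linalg.lstsq(np.c_[2*W[:,:2],np.ones(len(W))],(W[:,:2]**2).sum(1),rcond=None)[0];print("disc",s[:2],np.sqrt(s[2]+s[:2]@s[:2]),d["bbox"])
```

```text
[0.56379372 0.01053972 0.28515246] [ 1.79997407e+02 -1.56413696e-01 -1.79957618e+02]
  hole [0.564  0.0109] size mm 17.2 16.8 angle -90.0
switch 0.74 [248, 65, 27, 14] [262.74013158  71.79605263] [[0.45879818 0.02112205 0.103     ]]
[[266.90015467  71.38102539]]
dark [28, 19, 6, 13, 21] [272.42857143  72.33333333] [0.4593 0.0311 0.103 ]
dark [44, 18, 7, 9, 23] [287.69565217  67.39130435] [0.4546 0.0467 0.103 ]
disc [0.56367652 0.01064899] 0.0618741337628489 [185.8, 113.6, 131.4, 129.6]
```

>>> arm_command([
  {"translation":[2.85,1.86,0],"dr":[0,0,0],"gripper":0},
  {"translation":[2.85,1.86,0],"dr":[0,0,0],"gripper":0},
  {"translation":[2.85,1.86,0],"dr":[0,0,0],"gripper":0},
  {"translation":[2.85,1.86,0],"dr":[0,0,0],"gripper":0},
  {"translation":[0,0,0],"dr":[0,0,6.9],"gripper":0},
  {"translation":[0,0,0],"dr":[0,0,6.9],"gripper":0},
  {"translation":[0,0,0],"dr":[0,0,6.9],"gripper":0},
  {"translation":[0,0,0],"dr":[0,0,6.9],"gripper":0},
])

```text
t: 52.53
ee_pos: [0.4496, 0.085, 0.2857]
tcp_rot: [-179.9, -0.1, 152.1]
wrist_force: [-0.6, -0.4, 0.1]
gripper_width: -0.0002
gripper_force: 0.0
```

>>> arm_command([
  {"translation":[0,0,0],"dr":[0,0,6.9],"gripper":0},
  {"translation":[0,0,0],"dr":[0,0,6.9],"gripper":0},
  {"translation":[0,0,0],"dr":[0,0,6.9],"gripper":0},
  {"translation":[0,0,0],"dr":[0,0,6.9],"gripper":0},
  {"translation":[0,0,0],"dr":[0,0,6.9],"gripper":0},
  {"translation":[0,0,0],"dr":[0,0,6.9],"gripper":0},
  {"translation":[0,0,0],"dr":[0,0,6.9],"gripper":0},
  {"translation":[0,0,0],"dr":[0,0,6.9],"gripper":0},
])

```text
t: 53.2
ee_pos: [0.4498, 0.0849, 0.2856]
tcp_rot: [-179.9, -0.0, 96.9]
wrist_force: [-0.4, 0.6, 0.1]
gripper_width: -0.0001
gripper_force: 0.0
```

>>> arm_command([
  {"translation":[0,0,2],"dr":[0,0,0.3],"gripper":0},
  {"translation":[0,0,3],"dr":[0,0,0],"gripper":0},
  {"translation":[0,0,3],"dr":[0,0,0],"gripper":0},
  {"translation":[0,0,2],"dr":[0,0,0],"gripper":0},
  {"translation":[0,0,0],"dr":[0,0,0],"gripper":0},
  {"translation":[0,0,0],"dr":[0,0,0],"gripper":0},
])

```text
t: 53.7
ee_pos: [0.4491, 0.0851, 0.1856]
tcp_rot: [-179.8, -0.1, 97.0]
wrist_force: [-0.2, 0.1, -0.3]
gripper_width: -0.0002
gripper_force: 0.0
```

Run:
```python
from h import *
print(observe()["ee_pos"],observe()["tcp_rot"],observe()["qpos"],observe()["gripper_width"])
p=cam("wrist")
for d in cut_out(p,"switch")[:3]: 
    b=d["bbox"];print("switch",round(float(d["score"]),2),[round(v) for v in b])
print(pix(p,[[.459,.0254,.103],[.4598,.0037,.058]]))
go([.45,.085,.107],90)
```

```text
[0.44912933 0.08508501 0.18559726] [-1.79774098e+02 -8.79568861e-02  9.69694242e+01] [ 45.32562775  -1.29570226 -57.72634021 112.29323604  -1.29343086
  68.62028592  -4.94856622] -0.00018270485239589
[[255.81696225 267.06924678]
 [253.65493464 261.26139466]]
trans cm (tool axes now) [-0.02 -0.1   8.06] dr [ 0. -0.  7.]
```

>>> arm_command([
  {"translation":[0,0,2],"dr":[0,0,3.5],"gripper":0},
  {"translation":[0,0,2],"dr":[0,0,3.5],"gripper":0},
  {"translation":[0,0,2],"dr":[0,0,0],"gripper":0},
  {"translation":[0,0,1.8],"dr":[0,0,0],"gripper":0},
  {"translation":[0,0,0],"dr":[0,0,0],"gripper":0},
  {"translation":[0,0,0],"dr":[0,0,0],"gripper":0},
])

```text
t: 54.3
ee_pos: [0.4505, 0.0852, 0.1093]
tcp_rot: [-180.0, -0.0, 90.0]
wrist_force: [-0.2, -0.3, 0.2]
gripper_width: -0.0001
gripper_force: 0.0
```

>>> arm_command([
  {"translation":[-1,0,0],"dr":[0,0,0],"gripper":0},
  {"translation":[-1,0,0],"dr":[0,0,0],"gripper":0},
  {"translation":[-1,0,0],"dr":[0,0,0],"gripper":0},
  {"translation":[-1,0,0],"dr":[0,0,0],"gripper":0},
  {"translation":[0,0,0],"dr":[0,0,0],"gripper":0},
])

```text
t: 54.72
ee_pos: [0.4519, 0.0434, 0.1107]
tcp_rot: [179.8, 0.1, 89.8]
wrist_force: [-0.1, 1.1, 0.9]
gripper_width: -0.0
gripper_force: 0.0
```

>>> arm_command([
  {"translation":[-0.8,0,0.3],"dr":[0,0,0],"gripper":0},
  {"translation":[-0.8,0,0.2],"dr":[0,0,0],"gripper":0},
  {"translation":[-0.8,0,0],"dr":[0,0,0],"gripper":0},
  {"translation":[-0.8,0,0],"dr":[0,0,0],"gripper":0},
  {"translation":[-0.5,0,0],"dr":[0,0,0],"gripper":0},
  {"translation":[0,0,0],"dr":[0,0,0],"gripper":0},
  {"translation":[0,0,0],"dr":[0,0,0],"gripper":0},
])

```text
t: 55.3
ee_pos: [0.4497, 0.0073, 0.1033]
tcp_rot: [-179.9, 0.0, 89.9]
wrist_force: [1.1, 0.5, 0.2]
gripper_width: 0.0002
gripper_force: 0.0
```

>>> arm_command([
  {"translation":[-0.3,0,0],"dr":[0,0,0],"gripper":0},
  {"translation":[-0.3,0,0],"dr":[0,0,0],"gripper":0},
  {"translation":[0,0,0],"dr":[0,0,0],"gripper":0},
  {"translation":[0,0,0],"dr":[0,0,0],"gripper":0},
])

```text
t: 55.63
ee_pos: [0.4495, 0.0019, 0.1032]
tcp_rot: [-179.9, 0.0, 89.9]
wrist_force: [-2.7, 0.7, -0.5]
gripper_width: 0.0
gripper_force: 0.7
```

>>> arm_command([
  {"translation":[-0.2,0,0],"dr":[0,0,0],"gripper":0},
  {"translation":[-0.1,0,0],"dr":[0,0,0],"gripper":0},
  {"translation":[0,0,0],"dr":[0,0,0],"gripper":0},
])

```text
t: 55.88
ee_pos: [0.4495, -0.0003, 0.1032]
tcp_rot: [-179.9, -0.1, 90.0]
wrist_force: [-2.5, 3.4, -0.6]
gripper_width: -0.0
gripper_force: 2.1
```

>>> arm_command([
  {"translation":[-0.2,0,0],"dr":[0,0,0],"gripper":0},
  {"translation":[-0.1,0,0],"dr":[0,0,0],"gripper":0},
  {"translation":[0,0,0],"dr":[0,0,0],"gripper":0},
])

```text
t: 56.13
ee_pos: [0.4494, -0.0013, 0.1033]
tcp_rot: [-179.9, -0.2, 90.0]
wrist_force: [-3.4, 7.8, 0.2]
gripper_width: -0.0002
gripper_force: 4.3
```

>>> arm_command([
  {"translation":[-0.2,0,0],"dr":[0,0,0],"gripper":0},
  {"translation":[0,0,0],"dr":[0,0,0],"gripper":0},
  {"translation":[0,0,0],"dr":[0,0,0],"gripper":0},
])

```text
t: 56.38
ee_pos: [0.4494, -0.0016, 0.1033]
tcp_rot: [-179.9, -0.3, 90.1]
wrist_force: [-2.0, 12.1, -0.6]
gripper_width: -0.0001
gripper_force: 5.9
```

>>> arm_command([
  {"translation":[1,0,0],"dr":[0,0,0],"gripper":0},
  {"translation":[2,0,0],"dr":[0,0,0],"gripper":0},
  {"translation":[2,0,-1],"dr":[0,0,0],"gripper":0},
  {"translation":[0,0,-3],"dr":[0,0,0],"gripper":0},
  {"translation":[0,0,-3],"dr":[0,0,0],"gripper":0},
  {"translation":[0,0,-3.5],"dr":[0,0,0],"gripper":0},
  {"translation":[0,0,-3.5],"dr":[0,0,0],"gripper":0},
  {"translation":[0,0,-3.5],"dr":[0,0,0],"gripper":0},
])

```text
t: 57.05
ee_pos: [0.4506, 0.0435, 0.2808]
tcp_rot: [179.9, 0.1, 89.9]
wrist_force: [1.3, 0.5, -0.2]
gripper_width: 0.0
gripper_force: 0.0
```

>>> arm_command([
  {"translation":[-3,0,0],"dr":[0,0,0],"gripper":0},
  {"translation":[-3,0,0],"dr":[0,0,0],"gripper":0},
  {"translation":[-3,0,0],"dr":[0,0,0],"gripper":0},
  {"translation":[-3,0,0],"dr":[0,0,0],"gripper":0},
  {"translation":[0,0,0],"dr":[0,0,0],"gripper":0},
  {"translation":[0,0,0],"dr":[0,0,0],"gripper":0},
])

```text
t: 57.55
ee_pos: [0.4503, -0.0784, 0.2787]
tcp_rot: [180.0, 0.0, 89.7]
wrist_force: [-0.2, 0.1, -0.2]
gripper_width: 0.0002
gripper_force: 0.0
```

Run:
```python
from h import *
print(observe()["ee_pos"],observe()["tcp_rot"],observe()["wrist_force"])
p=cam("wrist"); g=cv2.cvtColor(p["pixels"],cv2.COLOR_RGB2GRAY)
for d in cut_out(p,"switch")[:3]: print("switch",round(float(d["score"]),2),[round(v) for v in d["bbox"]])
print("off/on/pivot px",pix(p,[[.459,.0254,.103],[.4613,-.018,.103],[.4598,.0037,.058]]))
q=pix(p,[[.4613,-.018,.103],[.459,.0254,.103]]).astype(int)
for u,v in q: print("patch at",u,v,g[v-6:v+7:2,u-12:u+13:3])
hole(p,(.5646,.0105),.187)
for d in look_for(p,"plate")[:1]: print("plate",d["bbox"],d["score"])
for n in ["bottle0","jar"]: print(n,[(round(float(d["score"]),2),np.round(d["bbox"])) for d in look_for(p,n)[:4]])
```

```text
[ 0.45029107 -0.07842312  0.2787241 ] [1.79998925e+02 4.50913085e-02 8.96883697e+01] [-0.18041191  0.09560272 -0.24714224]
switch 0.85 [256, 94, 14, 28]
off/on/pivot px [[260.47222622  71.90483214]
 [262.57811738 116.31811666]
 [260.07612229  96.00792328]]
patch at 262 116 [[166 166 133  70  78  73 171 169 175]
 [169 171  69  75  76  78  95 175 170]
 [166 169  71  77  82  79  75 172 173]
 [166 170  74  86  83  80  71 173 172]
 [168 167  70  90  82  82  82 172 173]
 [165 170  97  74  76  76 148 172 172]
 [165 165 166  82  77 105 172 172 173]]
patch at 260 71 [[166 166 164 165 170 170 171 168 170]
 [166 167 167 168 169 166 166 171 173]
 [168 168 168 169 168 170 170 170 172]
 [167 166 168 170 167 171 171 168 168]
 [165 165 168 168 170 170 169 171 170]
 [169 166 166 168 167 169 171 173 171]
 [167 166 169 169 168 170 173 170 174]]
  hole [0.564  0.0108] size mm 17.0 16.8 angle -90.0
plate [309.8, 0.0, 153.8, 156.3] 0.81
bottle0 [(0.39, array([317.,  50.,   5.,   3.]))]
jar [(0.36, array([212., 219.,  27.,  47.]))]
```

```bash
python3 -c "
from bench import *
print(close_job())"
```

```text
the job is handed in; nothing more can be done
None
```

The job is handed in: carrier pushed home on the shaft, all three bottles found on the turntable upright in their own cups, hold-down plate flat on the column, and the switch pushed to its stop at on; the jar and everything else were left alone, with about 58 s of the 210 s used.

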